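# Lay the potter's tools on the sloping tool rest in order of use

### The arm

A 6-joint arm with a two-finger parallel gripper is mounted at the origin on the work surface; the furniture and walls round the work are solid. World frame = base frame: x ahead of the robot, y to its left, z up, the work surface at z = 0. Lengths are in m, angles in rad, forces in N, time in s.
With the tool pointing down it reaches from about 0.35 to 0.775 m from the base axis. Payload 7.3 kg.
Tool frame: the origin (TCP) lies at the centre of the arm's flange, where the gripper is bolted on; the fingertips stand 178 mm ahead of it and the grasp point (between the pads) lies 159 mm ahead of it; x points along the fingers, y is the direction in which the jaws open and shut, and the axes are right-handed (so a half turn about x gives the same grasp; the last joint's range is limited). The gripper opens to 92 mm and grips with 3 to 60 N. Pads are 19 mm wide; open, the fingers measure 130 mm over their backs; the gripper's body (75 mm by 190 mm) begins 47 mm behind the grasp point.
Start: joints at [1.043, 0.342, 1.524, -0, 1.275, -0.146], TCP at [0.196, 0.487, 0.405] pointing down, gripper open.
Joint ranges: [-2.53, 2.53], [-0.77, 2.02], [0.04, 2.7], [-1, 4.14], [0.28, 2.66], [-3.11, 3.11]. Speed limits (rad/s): [2.57, 2.57, 3.14, 3.14, 3.14, 3.14].

### API

Orientations are given as [roll, pitch, yaw] about the fixed x, y, z axes, in that order (R = Rz(yaw) Ry(pitch) Rx(roll)).
In Python, from cell import readout, cams, workorder gives the robot as it stands.
- The arm moves only by the shell command python3 -m inch 'ROWS' [FORCE]. ROWS is text: rows parted by semicolons, each of 5 numbers parted by spaces: the shift along the world's x, y, z in mm, then the turn about the world's z in rad, then the opening, from 0 (shut) to 1 (fully open). A call has 1 to 8 rows; each row shifts and turns the commanded pose from where the row before left it; what a row does not reach is not made up. A row lasts 1/12 s, in which the tool goes at most 41.7 mm and 7.16 degrees, less where a joint would pass 70% of its speed; a pose out of reach is approached as far as the arm can. A call is refused whole if a number of a shift passes 41.7 or a number of a turn 0.125, either way. A call with a gripper value outside its range is refused whole. The fingers move at their own pace and stop on an object; FORCE is the grip in N (left out, the last holds). Time passes only in rows, so rows that do not move let the fingers close. It gives the time, the measured TCP pose, the force and the opening at its end, in the units of the state.
- readout.observe(): the state, without advancing time (a new reading comes with each control period).
- cams.read_camera(name): name is "side" or "top"; returns a dict with "color" (480x640x3 uint8, red, green, blue), "fx", "fy", "cx", "cy" (pixels), "world_to_cam" (4x4, takes a point from world to camera coordinates). Camera axes: x right, y down, z forward; pixel columns grow to the right and rows downward; lengths in m; the calibration is good to about 2 mm. A picture is of the moment at which its call begins. There is no depth.
- workorder.hand_in(): hands the job in, once; it reports no verdict.
The state is a dict: "time": time; "qpos": joint angles; "qvel": joint speeds; "joint_efforts": joint torques, N m; "tool_pos": TCP position; "tool_rot": TCP orientation; "contact_force": force on the tool from outside, world axes, zero at the start; "torque": the same for the moment, N m; "opening": finger opening in m.
Only numpy, scipy, OpenCV 4.12 (cv2) and the standard library are available. Lean on these libraries where they do the work, as an engineer would, in place of code of your own. Each camera call takes 0.05 s, during which the arm holds its last target.

### The job

Set out the potter's three tools on the sloping wooden tool rest in the order they will be used, one to a stall: seen from the robot, the T-shaped clay beater in the left stall, the wooden spoon in the middle and the steel spoon in the right. Each tool is to lie flat along the slope, its handle in the stall and its head or bowl at the upper end, with its middle over the trough. Bring them in under the lamp bar and lay them down at the slope's own angle without letting them drop, and leave the matchbox and the two modelling sticks where they are.

Things in the scene. Friction and masses are not known exactly. Their poses are not given: they have to be found in the camera images.
- tool_rest: Fixed rest, 245x180 mm, its top a plane sloping 30 deg down to the robot. Origin on the table under its middle, x uphill, y left. A finger trough 60 mm wide, 34 deep crosses it; below it 3 stalls 75 mm apart with 13 mm ribs and a 16 mm front lip, above it a plain 50 mm ledge. A lamp bar spans it over the trough: x -15 to 21 mm, 249 to 273 mm above the table, posts at its ends (x 62, y +-128 mm).
- stall_left (a point): Left stall: point in the sloping plane on the stall's centre line, at the middle of the finger trough (its walls 30 mm uphill and downhill, its floor 34 mm below; lip's inner face 95 mm downhill), 80 mm above the table. x uphill along the slope, y to the rest's left, z square out of the slope. A released tool may slide down until its handle meets the lip.
- stall_middle (a point): The same for the middle stall. Place of the wooden spoon.
- stall_right (a point): The same for the right stall. Place of the steel spoon.
- clay_beater_grip (a point): Brown T-shaped beater of rough clay, 145 mm long, loose, 110 g: round handle about 20 mm thick, cross head 75 mm wide, 28 high. Point on the handle, half-way up (11 mm above the underside); handle's end 72 mm behind it, head 38 to 75 mm ahead. x along the tool from handle to head, z up.
- wooden_spoon_grip (a point): Wooden spoon, 142 mm long, lying bowl up, loose, 30 g: handle 10 mm wide and 11 high at the point, 12 wide and 5 high at its end; bowl 28 wide, 10 high. Point on the handle, half-way up (5.5 mm above the underside); handle's end 62 mm behind it, bowl 22 to 80 mm ahead. x from handle to bowl, z up.
- steel_spoon_grip (a point): Pale steel spoon, 177 mm long, lying bowl up, loose, 40 g: handle 10 mm wide and 7 high at the point, 13 wide and 3 high at its end; bowl 42 wide, 7 high. Point on the handle, half-way up (3.5 mm above the underside); handle's end 85 mm behind it, bowl 36 to 92 mm ahead. x from handle to bowl, z up.
- clay_beater: The clay beater as a whole (its origin and axes have no use: see clay_beater_grip).
- wooden_spoon: The wooden spoon as a whole (see wooden_spoon_grip).
- steel_spoon: The steel spoon as a whole (see steel_spoon_grip).
- matchbox: Bystander: matchbox, 51x62x15 mm, loose, between the tools and the rest; origin under its middle.
- stick_a: Bystander: thin straight modelling stick, 163x8x5 mm, loose, to the left of the rest; origin under its middle.
- stick_b: Bystander: thin modelling stick about 120 mm long, 5 mm high, loose, to the right of the tools; origin under its middle.

How it is judged:
At the end, for the whole second after the job is handed in: Clay beater in the left stall, wooden spoon in the middle, steel spoon in the right: each lies on the slope, head uphill, grip point at most 45 mm downhill or 35 mm uphill of the trough's middle, within 22 mm of the stall's centre line, within 15 degrees of the stall's direction; all at rest (x of clay_beater_grip in the frame of stall_left between -0.045 and 0.035 m and y of clay_beater_grip in the frame of stall_left between -0.022 and 0.022 m and z of clay_beater_grip in the frame of stall_left between -0.003 and 0.024 m and angle between the x axis of clay_beater_grip and the x axis of stall_left, either way round below 0.26 rad and angle between each of clay_beater_grip, wooden_spoon_grip, steel_spoon_grip's own x axis and vertical below 1.3 rad and x of wooden_spoon_grip in the frame of stall_middle between -0.045 and 0.035 m and y of wooden_spoon_grip in the frame of stall_middle between -0.022 and 0.022 m and z of wooden_spoon_grip in the frame of stall_middle between -0.004 and 0.015 m and angle between the x axis of wooden_spoon_grip and the x axis of stall_middle, either way round below 0.26 rad and x of steel_spoon_grip in the frame of stall_right between -0.045 and 0.035 m and y of steel_spoon_grip in the frame of stall_right between -0.022 and 0.022 m and z of steel_spoon_grip in the frame of stall_right between -0.005 and 0.013 m and angle between the x axis of steel_spoon_grip and the x axis of stall_right, either way round below 0.26 rad); the robot touches nothing.
It fails at once if a tool is let drop: it moves faster than 0.5 m/s while the fingers do not touch it ((contact force between the fingers and clay_beater below 0.02 N and linear speed of clay_beater above 0.5 m/s) or (contact force between the fingers and wooden_spoon below 0.02 N and linear speed of wooden_spoon above 0.5 m/s) or (contact force between the fingers and steel_spoon below 0.02 N and linear speed of steel_spoon above 0.5 m/s)).
It fails at once if the matchbox or a modelling stick is moved by more than 30 mm (distance of any of matchbox, stick_a, stick_b from where it was at the start of the episode above 0.03 m).
It also fails if it takes over 72 s, if anything falls off the work surface, if the arm or the gripper's body presses on something with over 40 N, if the wrist force passes 120 N, or if a joint passes its speed limit or range.

## Working session

There is one attempt and no reset: what is moved stays moved. The work goes in short steps, Python scripts to look and compute and a shell command to move; the robot and the scene stay as the last step left them, time stands still between calls to the robot, and variables do not carry over. Pictures are saved under pics/ and viewed, and the job is handed in when it is done.

```bash
ls; mkdir -p pics
python3 - <<'E'
from cell import readout, cams, workorder
import cv2
s=readout.observe()
for k,v in s.items(): print(k,v)
for n in("side","top"):
    d=cams.read_camera(n); cv2.imwrite(f"pics/{n}0.png",d["color"][:,:,::-1])
    print(n,d["fx"],d["fy"],d["cx"],d["cy"]);print(d["world_to_cam"])
E
```

```text
pics
time 0.0
qpos [ 1.04302841e+00  3.42739057e-01  1.52507862e+00 -6.14131874e-06
  1.27542274e+00 -1.45993425e-01]
qvel [ 0.00029666  0.00091309  0.00146019  0.00011162  0.00045547 -0.00069322]
joint_efforts [-3.94507069e-04 -4.31224322e+01 -2.44219369e+01  7.18078902e-02
  5.58430958e-02 -1.11253182e-04]
tool_pos [0.19549666 0.48707749 0.40401477]
tool_rot [-1.71322591  1.56914855 -2.09499861]
contact_force [0.3407971  0.16446942 0.22710143]
torque [-0.01060297 -0.03711461 -0.06835865]
opening 0.09203114025948408
side 506.58000112047824 506.58000112047824 318.9386003042205 237.3880376019611
[[ 8.43651482e-01 -5.36890641e-01 -7.85313096e-04 -3.95087552e-01]
 [-2.07905502e-01 -3.25346271e-01 -9.22456019e-01  2.12770090e-01]
 [ 4.95002504e-01  7.78394658e-01 -3.86101381e-01  1.03160096e+00]
 [ 0.00000000e+00  0.00000000e+00  0.00000000e+00  1.00000000e+00]]
top 500.88558228945 500.88558228945 320.10382378831974 243.0661238648891
[[ 0.02598979 -0.99965647 -0.00338833  0.07501414]
 [-0.98170201 -0.02488309 -0.18879087  0.51341053]
 [ 0.18864171  0.00823297 -0.98201147  1.28718741]
 [ 0.          0.          0.          1.        ]]
```

View pics/top0.png

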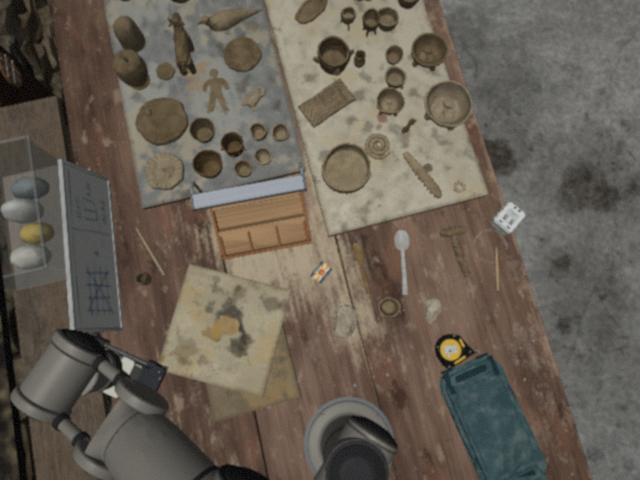

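View pics/side0.png

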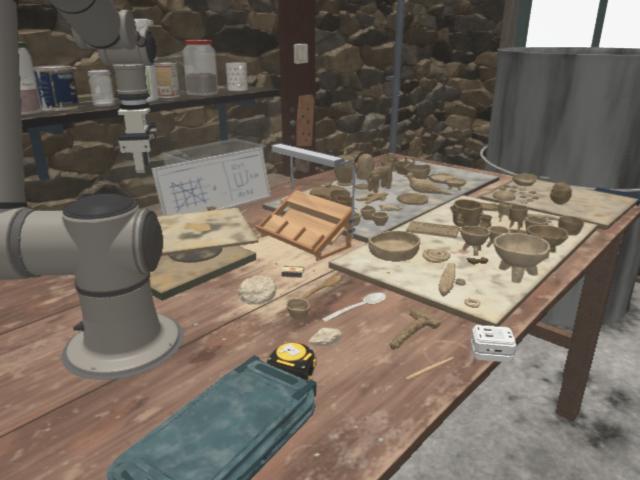

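```bash
cat > h.py <<'E'
import numpy as np, cv2
from cell import readout, cams, workorder
def ray(d,u,v):
    T=np.array(d["world_to_cam"]);R=T[:3,:3];t=T[:3,3]
    o=-R.T@t; k=R.T@np.array([(u-d["cx"])/d["fx"],(v-d["cy"])/d["fy"],1]); return o,k
def onz(d,u,v,z):
    o,k=ray(d,u,v); return o+k*(z-o[2])/k[2]
def proj(d,p):
    T=np.array(d["world_to_cam"]);c=T[:3,:3]@np.array(p)+T[:3,3]
    return np.array([d["fx"]*c[0]/c[2]+d["cx"],d["fy"]*c[1]/c[2]+d["cy"]])
def tri(d1,p1,d2,p2):
    o1,k1=ray(d1,*p1);o2,k2=ray(d2,*p2)
    A=np.stack([k1,-k2],1);s=np.linalg.lstsq(A,o2-o1,rcond=None)[0]
    a,b=o1+k1*s[0],o2+k2*s[1];return (a+b)/2,np.linalg.norm(a-b)
def crop(d,x0,y0,x1,y1,f,name):
    c=d["color"][y0:y1,x0:x1,::-1];cv2.imwrite("pics/"+name,cv2.resize(c,None,fx=f,fy=f,interpolation=cv2.INTER_CUBIC))
E
python3 - <<'E'
from h import *
import pickle
t=cams.read_camera("top");s=cams.read_camera("side")
pickle.dump((t,s),open("d0.pkl","wb"))
crop(t,300,210,500,310,4,"c_tools.png");crop(t,180,165,330,275,5,"c_rest.png")
crop(s,230,120,370,260,4,"c_rests.png");crop(s,60,0,200,180,3,"c_wrist.png");crop(s,270,250,470,390,4,"c_toolss.png")
E
```

```text
(no output)
```

View pics/c_tools.png

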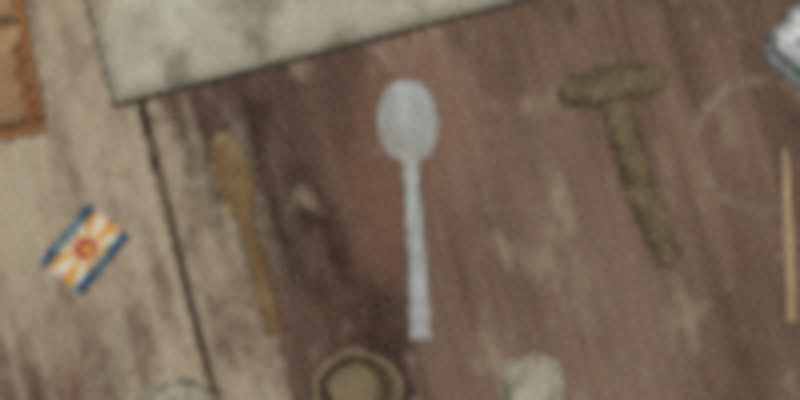

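View pics/c_rest.png

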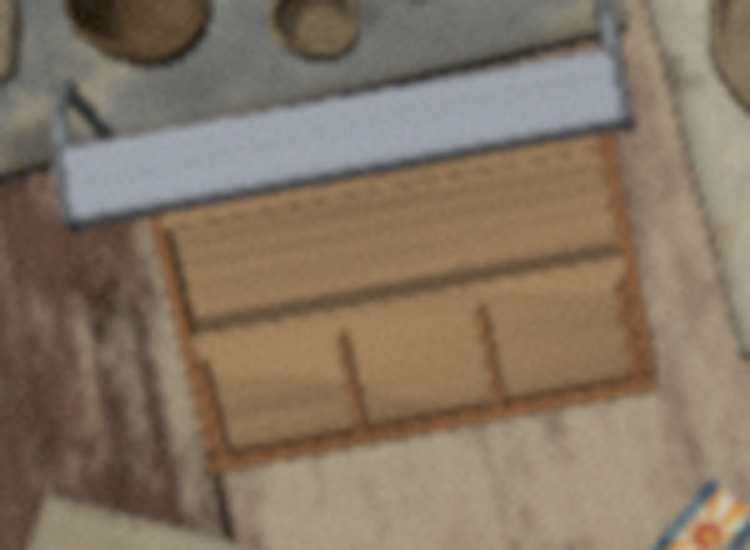

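View pics/c_rests.png

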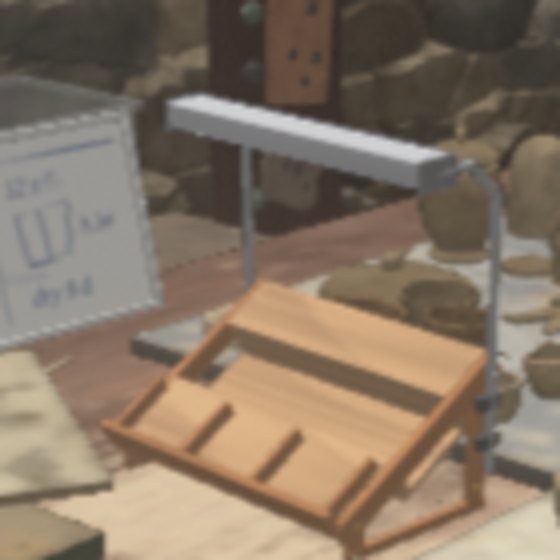

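View pics/c_wrist.png

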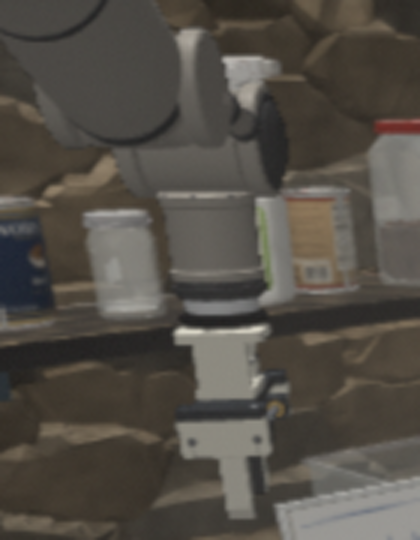

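View pics/c_toolss.png

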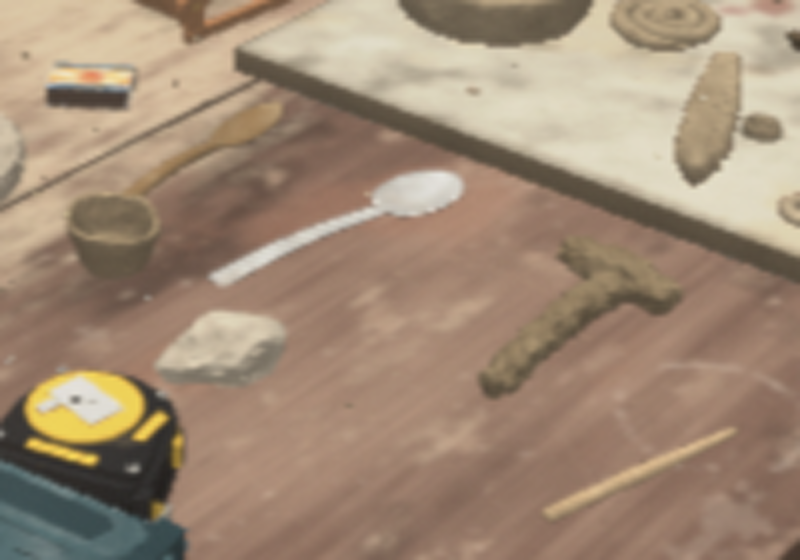

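Run:
```python
from h import *
import pickle
np.set_printoptions(precision=4,suppress=True)
t,s=pickle.load(open("d0.pkl","rb"))
T=lambda u,v:(300+u/4-.375,210+v/4-.375)
Rr=lambda u,v:(180+u/5-.4,165+v/5-.4)
print("camtop",ray(t,0,0)[0],"side",ray(s,0,0)[0])
P={}
for n,p,z in [("st_tip",(407,78),.006),("st_end",(421,338),.002),("wd_tip",(220,130),.008),("wd_end",(273,332),.004),("bt_L",(560,92),.014),("bt_R",(663,78),.014),("bt_top",(612,70),.02),("bt_end",(667,262),.011),("bt_j",(617,110),.015),("mb",(85,250),.015),("cup",(360,390),.04),("stickb_t",(785,150),.005),("stickb_b",(793,322),.005)]:
    P[n]=onz(t,*T(*p),z);print(n,P[n])
for a,b in[("st_end","st_tip"),("wd_end","wd_tip"),("bt_end","bt_j")]:
    d=P[b]-P[a];print(a,np.hypot(*d[:2]),np.arctan2(d[1],d[0]))
print(np.hypot(*(P["bt_L"]-P["bt_R"])[:2]))
for n,p,z in [("trL",(193,328),.065),("trR",(620,248),.065),("rib1a",(345,330),.075),("rib1b",(363,432),.045),("rib2a",(485,305),.075),("rib2b",(503,405),.045),("lipL",(213,468),.03),("lipR",(652,385),.03),("barFL",(70,222),.273),("barFR",(632,125),.273),("barBL",(62,150),.273),("barBR",(610,50),.273),("mb",(85,250),.0)]:
    q=onz(t,*Rr(*p),z);P[n]=q;print(n,q)
d=P["trL"]-P["trR"];print("yaw",np.arctan2(-d[0],d[1]))
d=P["barFL"]-P["barFR"];print("yaw",np.arctan2(-d[0],d[1]),np.hypot(*d[:2]))
o=np.array(readout.observe()["tool_pos"]); print(proj(s,o),proj(s,o-[0,0,.178]),(np.array(s["world_to_cam"])@np.append(o,1))[2])
# side: trough lower edge etc
S=lambda u,v:(230+u/4-.375,120+v/4-.375)
for n,a,b in[("barFLb?",(70,222),(168,125)),("barFR",(632,125),(418,188)),("ridgeR",(620,248),(0,0))]:
    print(n,tri(t,Rr(*a),s,S(*b)))
```

```text
camtop [0.2592 0.0772 1.3612] side [-0.1331 -0.9459  0.5943]
st_tip [ 0.5646 -0.1354  0.006 ]
st_end [ 0.3854 -0.1446  0.002 ]
wd_tip [ 0.5242 -0.0064  0.008 ]
wd_end [ 0.3867 -0.0443  0.004 ]
bt_L [ 0.5556 -0.2391  0.014 ]
bt_R [ 0.5672 -0.31    0.014 ]
bt_top [ 0.5706 -0.2736  0.02  ]
bt_end [ 0.4403 -0.3099  0.011 ]
bt_j [ 0.5437 -0.2776  0.015 ]
mb [0.4378 0.0843 0.015 ]
cup [ 0.3468 -0.0983  0.04  ]
stickb_t [ 0.5207 -0.3949  0.005 ]
stickb_b [ 0.4024 -0.3956  0.005 ]
st_end 0.17942945011238975 0.05167214712677555
wd_end 0.14268440530364962 0.2688596983366293
bt_end 0.1083917302093416 0.30272652544157685
0.07189072229073801
trL [0.5361 0.3589 0.065 ]
trR [0.5854 0.134  0.065 ]
rib1a [0.5349 0.2767 0.075 ]
rib1b [0.4859 0.2688 0.045 ]
rib2a [0.5502 0.2037 0.075 ]
rib2b [0.5025 0.1947 0.045 ]
lipL [0.4668 0.3508 0.03  ]
lipR [0.5183 0.1158 0.03  ]
barFL [0.5389 0.3721 0.273 ]
barFR [0.5904 0.1213 0.273 ]
barBL [0.5723 0.3781 0.273 ]
barBR [0.6256 0.1324 0.273 ]
mb [0.5931 0.4364 0.    ]
yaw 0.21594891637000613
yaw 0.20268971871486763 0.2559597000401103
[134.5408 102.6996] [143.5139 167.7849] 1.3514964386968378
barFLb? (array([0.5438, 0.3779, 0.2521]), np.float64(0.0009779996810907463))
barFR (array([0.5951, 0.1227, 0.254 ]), np.float64(0.002470864100566582))
ridgeR (array([0.4141, 0.1479, 0.4099]), np.float64(0.17453384704074976))
```

```bash
cat > g.py <<'E'
from h import *
from scipy.spatial.transform import Rotation as Ro
def st():
    s=readout.observe();R=Ro.from_euler("xyz",s["tool_rot"]).as_matrix()
    y=R[:,1];yaw=np.arctan2(-y[0],y[1]); yaw=(yaw+np.pi/2)%np.pi-np.pi/2
    return s,yaw,R
def go(x,y,z,yaw):
    s,w,R=st();p=np.array(s["tool_pos"]);print("t",round(s["time"],2),"pos",p.round(4),"yaw",round(w,3),"down",R[:,0].round(3),"op",round(s["opening"],4),"F",np.round(s["contact_force"],1))
    print("need mm",((np.array([x,y,z])-p)*1000).round(1),"turn",round((yaw-w+np.pi/2)%np.pi-np.pi/2,3))
U0,V0,YR=.6254,.125,.21
def rest(d,v,z=0):  # horizontal offset uphill from trough mid, left offset
    U=U0+d;V=V0+v;c,s=np.cos(YR),np.sin(YR);return np.array([U*c-V*s,U*s+V*c,z])
E
python3 - <<'E'
from g import *
import pickle
np.set_printoptions(precision=4,suppress=True)
t,s=pickle.load(open("d0.pkl","rb"))
T=lambda u,v:(300+u/4-.375,210+v/4-.375)
S=lambda u,v:(270+u/4-.375,250+v/4-.375)
for n,a,b in[("st_end",(421,338),(213,280)),("st_tip",(407,78),(463,180)),("wd_tip",(220,130),(281,105)),("bt_end",(667,262),(490,390)),("btR",(663,78),(680,300)),("btL",(560,92),(562,245))]:
    print(n,*tri(t,T(*a),s,S(*b)), onz(s,*S(*b),.005))
go(.45,-.307,.183,.29)
s,w,R=st();print(R)
for v in(.075,0,-.075):print(rest(0,v),rest(-.071,v))
E
```

```text
st_end [ 0.3858 -0.1452 -0.0005] 0.0005185495846569251 [ 0.3813 -0.1526  0.005 ]
st_tip [ 0.5666 -0.1367  0.0032] 0.003277823792872521 [ 0.5664 -0.1394  0.005 ]
wd_tip [ 0.5252 -0.007   0.0088] 0.0025729894404787367 [ 0.5309 -0.0011  0.005 ]
bt_end [ 0.4415 -0.3119  0.005 ] 0.0009042451235718264 [ 0.4419 -0.3121  0.005 ]
btR [ 0.569  -0.3115  0.0128] 0.0035559920844963574 [ 0.5805 -0.3033  0.005 ]
btL [ 0.555  -0.2386  0.0145] 0.0010905124169908876 [ 0.5657 -0.2269  0.005 ]
t 0.2 pos [0.1956 0.4871 0.4043] yaw -0.382 down [-0.    -0.001 -1.   ] op 0.0915 F [0.5 0.7 0.1]
need mm [ 254.4 -794.1 -221.3] turn 0.672
[[-0.0005  0.3726  0.928 ]
 [-0.0008  0.928  -0.3726]
 [-1.     -0.0009 -0.0001]]
[0.57  0.326 0.   ] [0.5005 0.3112 0.    ]
[0.5856 0.2526 0.    ] [0.5162 0.2378 0.    ]
[0.6012 0.1793 0.    ] [0.5318 0.1645 0.    ]
```

```bash
python3 -m inch '20 -36 0 0.084 1;20 -36 0 0.084 1;20 -36 0 0.084 1;20 -36 0 0.084 1;20 -36 0 0.084 1;20 -36 0 0.084 1;20 -36 0 0.084 1;20 -36 0 0.084 1' 40
python3 -m inch '12 -40 0 0 1;12 -40 0 0 1;12 -40 0 0 1;12 -40 0 0 1;12 -40 0 0 1;12 -40 0 0 0.6;12 -40 0 0 0.6;10 -40 0 0 0.6'
python3 -m inch '0 -40 0 0 0.6;0 -40 0 0 0.6;0 -40 -20 0 0.6;0 -40 -30 0 0.6;0 0 -20 0 0.6;0 0 0 0 0.6;0 0 0 0 0.6'
python3 -c "
from g import *
go(.45,-.307,.183,.29)"
```

```text
time: 0.87
tool_pos: [0.3555, 0.1983, 0.4048]
tool_rot: [0.4, 1.57, 0.692]
contact_force: [0.2, 1.2, 0.3]
opening: 0.0919
time: 1.53
tool_pos: [0.4491, -0.1215, 0.4048]
tool_rot: [-0.003, 1.57, 0.285]
contact_force: [2.5, 0.8, 0.3]
opening: 0.0763
time: 2.12
tool_pos: [0.4487, -0.2698, 0.3403]
tool_rot: [2.07, 1.567, 2.358]
contact_force: [-0.1, 0.3, -0.0]
opening: 0.0553
t 2.12 pos [ 0.4487 -0.2698  0.3403] yaw 0.287 down [-0.002  0.002 -1.   ] op 0.0553 F [-0.1  0.3 -0. ]
need mm [   1.3  -37.2 -157.3] turn 0.003
```

```bash
python3 -m inch '1 -37 0 0 0.55;0 0 -30 0 0.55;0 0 -30 0 0.55;0 0 -30 0 0.55;0 0 -25 0 0.55;0 0 0 0 0.55'
python3 - <<'E'
from g import *
go(.45,-.307,.183,.29)
t=cams.read_camera("top");s=cams.read_camera("side")
crop(t,400,210,500,310,5,"b1t.png");crop(s,330,250,470,390,4,"b1s.png")
E
```

```text
time: 2.62
tool_pos: [0.4496, -0.305, 0.2235]
tool_rot: [2.082, 1.565, 2.371]
contact_force: [-0.1, 0.3, -0.7]
opening: 0.0505
t 2.62 pos [ 0.4496 -0.305   0.2235] yaw 0.29 down [-0.004  0.004 -1.   ] op 0.0505 F [-0.1  0.3 -0.7]
need mm [  0.4  -2.  -40.5] turn 0.0
```

View pics/b1t.png

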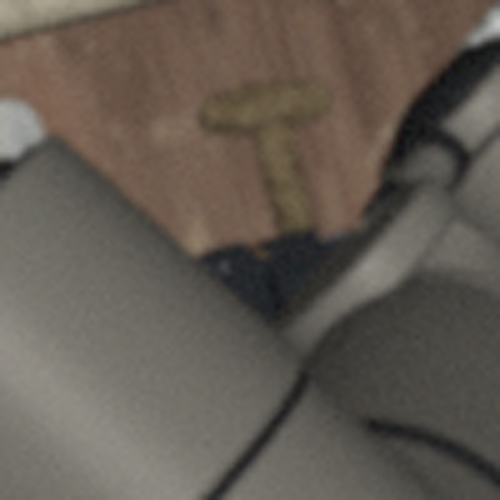

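View pics/b1s.png

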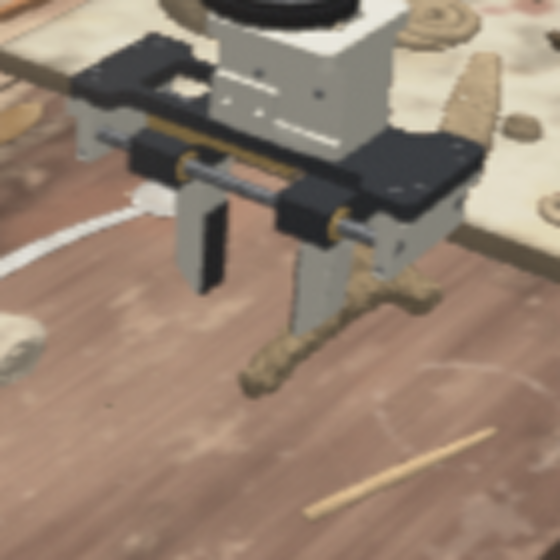

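```bash
python3 -m inch '0 -2 -20 0 0.55;0 0 -20 0 0.55;0 0 0 0 0.55;0 0 0 0 0.3;0 0 0 0 0.1;0 0 0 0 0;0 0 0 0 0;0 0 0 0 0' 50
python3 - <<'E'
from g import *
go(.45,-.307,.183,.29)
t=cams.read_camera("top");s=cams.read_camera("side")
crop(s,330,250,470,390,4,"b2s.png")
E
```

```text
time: 3.38
tool_pos: [0.4502, -0.309, 0.1872]
tool_rot: [-0.999, 1.569, -0.71]
contact_force: [-0.1, 0.4, -0.1]
opening: 0.0216
t 3.38 pos [ 0.4502 -0.309   0.1872] yaw 0.288 down [ 0.001 -0.001 -1.   ] op 0.0216 F [-0.1  0.4 -0.1]
need mm [-0.2  2.  -4.2] turn 0.002
```

View pics/b2s.png

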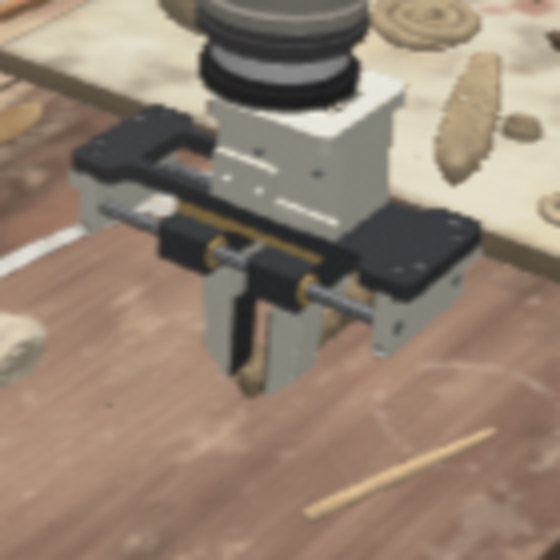

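```bash
python3 -m inch '0 0 10 0 0;0 0 20 0 0;0 0 20 0 0;0 0 0 0 0'
python3 - <<'E'
from g import *
go(*rest(-.2,.075,.32),.21)
t=cams.read_camera("top");s=cams.read_camera("side")
crop(s,310,200,490,380,4,"b3s.png");crop(t,400,210,500,310,5,"b3t.png")
E
```

```text
time: 3.82
tool_pos: [0.4508, -0.3096, 0.2399]
tool_rot: [-1.037, 1.565, -0.749]
contact_force: [1.4, -0.7, 0.2]
opening: 0.0166
t 3.82 pos [ 0.4508 -0.3096  0.2399] yaw 0.288 down [ 0.004 -0.004 -1.   ] op 0.0166 F [ 1.4 -0.7  0.2]
need mm [-76.4 593.9  80.1] turn -0.078
```

View pics/b3s.png

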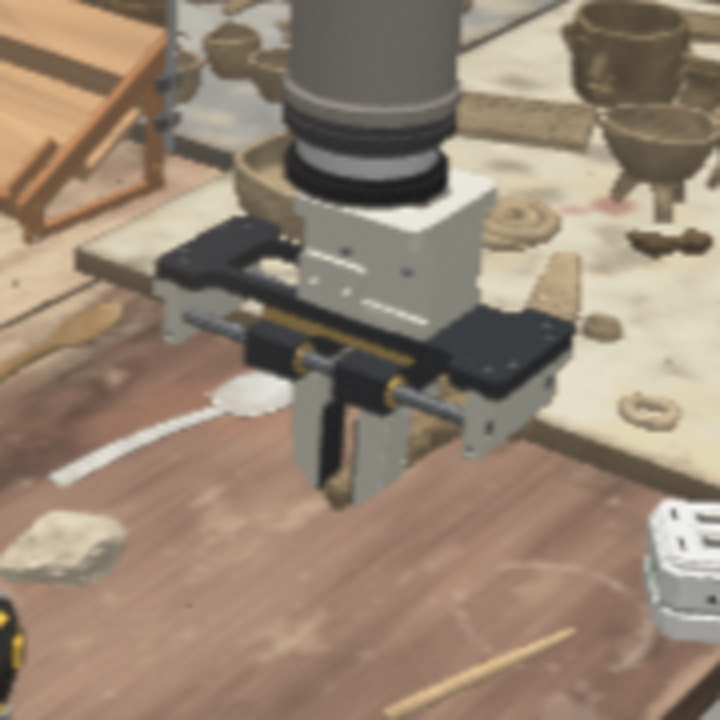

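View pics/b3t.png

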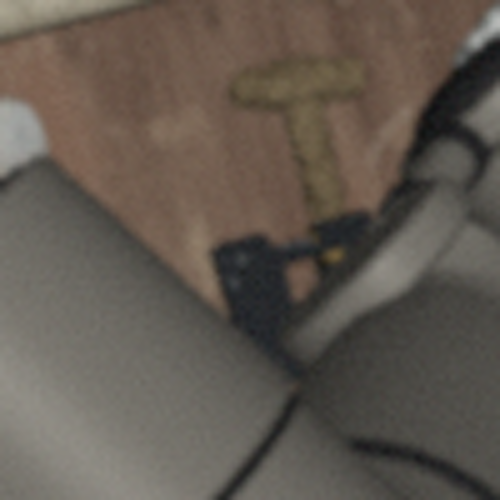

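```bash
python3 -m inch '0 0 -20 0 0;0 0 -20 0 0;0 0 -10 0 0;0 0 0 0 0;0 0 0 0 0.4;0 0 0 0 0.4;0 0 -6 0 0.4;0 0 -4 0 0.4'
python3 -m inch '0 0 0 0 0.4;0 0 0 0 0.2;0 0 0 0 0;0 0 0 0 0;0 0 0 0 0;0 0 0 0 0;0 0 0 0 0' 50
python3 -m inch '0 0 10 0 0;0 0 20 0 0;0 0 20 0 0;0 0 0 0 0'
python3 - <<'E'
from g import *
go(*rest(-.2,.075,.32),.21)
s=cams.read_camera("side")
crop(s,310,200,490,380,4,"b4s.png")
E
```

```text
time: 4.58
tool_pos: [0.4503, -0.3091, 0.1778]
tool_rot: [-1.128, 1.569, -0.839]
contact_force: [-11.1, 5.5, 60.1]
opening: 0.0354
time: 5.17
tool_pos: [0.4506, -0.309, 0.1782]
tool_rot: [-0.914, 1.567, -0.625]
contact_force: [-1.7, 2.8, 19.5]
opening: 0.0178
time: 5.5
tool_pos: [0.4507, -0.3094, 0.2289]
tool_rot: [-1.017, 1.566, -0.729]
contact_force: [0.3, -0.7, -1.9]
opening: 0.0179
t 5.5 pos [ 0.4507 -0.3094  0.2289] yaw 0.288 down [ 0.004 -0.003 -1.   ] op 0.0179 F [ 0.3 -0.7 -1.9]
need mm [-76.4 593.6  91.1] turn -0.078
```

View pics/b4s.png

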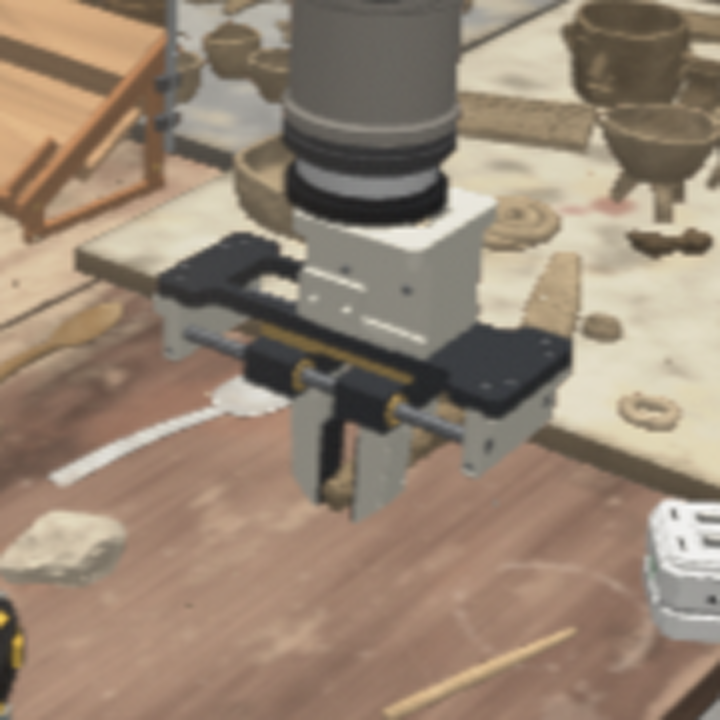

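```bash
python3 -m inch '-5 30 20 -0.01 0;-5 40 20 -0.01 0;-5 40 20 -0.01 0;-5 40 15 -0.01 0;-5 40 15 -0.01 0;-5 40 0 -0.01 0;-5 40 0 -0.01 0;-5 40 0 -0.008 0'
python3 -m inch '-5 40 0 0 0;-5 40 0 0 0;-5 40 0 0 0;-5 40 0 0 0;-5 40 0 0 0;-5 40 0 0 0;-5 30 0 0 0;-2 10 0 0 0'
python3 -m inch '0 0 0 0 0'
python3 - <<'E'
from g import *
go(*rest(-.2,.075,.325),.21)
s=cams.read_camera("side");t=cams.read_camera("top")
crop(s,180,80,370,260,4,"b5s.png");crop(t,180,165,330,315,4,"b5t.png")
E
```

```text
time: 6.22
tool_pos: [0.41, -0.0055, 0.3113]
tool_rot: [2.601, 1.569, 2.81]
contact_force: [1.0, 0.4, -1.4]
opening: 0.0174
time: 6.88
tool_pos: [0.3728, 0.276, 0.3108]
tool_rot: [2.789, 1.569, 3.003]
contact_force: [-1.0, -0.9, -1.2]
opening: 0.0172
time: 6.97
tool_pos: [0.3731, 0.2745, 0.3108]
tool_rot: [-3.061, 1.568, -2.847]
contact_force: [-0.5, 0.2, -2.2]
opening: 0.0179
t 6.97 pos [0.3731 0.2745 0.3108] yaw 0.214 down [-0.002 -0.001 -1.   ] op 0.0179 F [-0.5  0.2 -2.2]
need mm [ 1.3  9.8 14.2] turn -0.004
```

View pics/b5s.png

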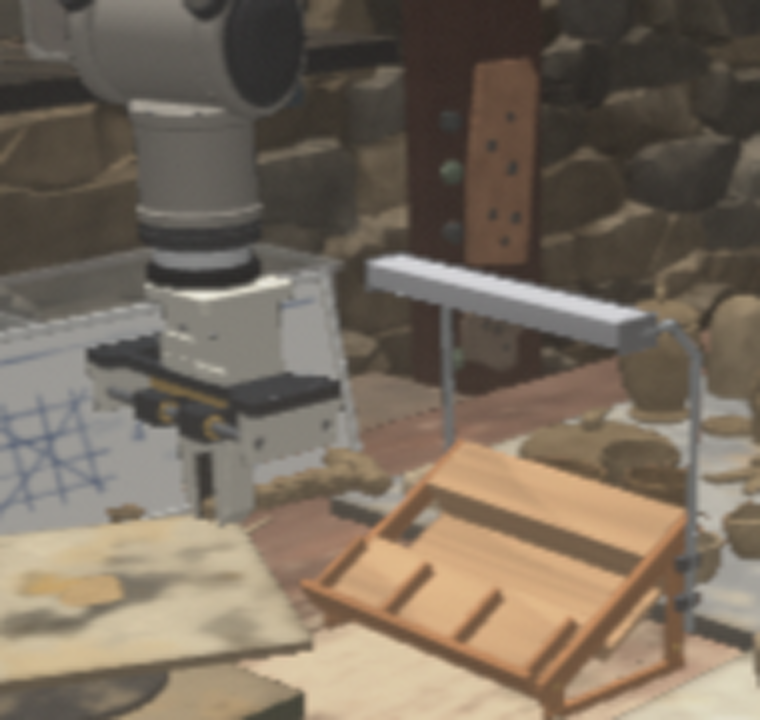

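View pics/b5t.png

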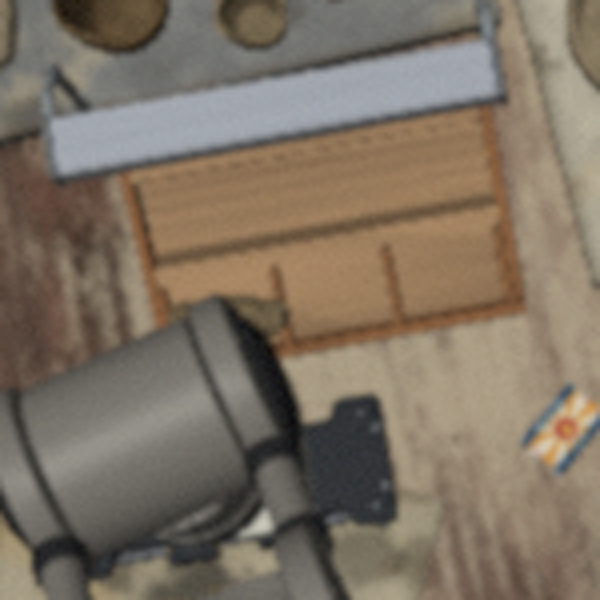

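```bash
python3 -m inch '1 10 14 0 0;21 4 0 0 0;21 4 0 0 0;21 5 0 0 0;21 5 0 0 0;21 5 0 0 0;21 4 0 0 0;0 0 0 0 0'
python3 - <<'E'
from g import *
go(*rest(-.071,.075,.325),.21)
s=cams.read_camera("side");t=cams.read_camera("top")
crop(s,180,80,370,260,4,"b6s.png");crop(t,180,165,330,315,4,"b6t.png")
E
```

```text
time: 7.73
tool_pos: [0.5047, 0.3077, 0.3255]
tool_rot: [-0.204, 1.569, 0.002]
contact_force: [-0.8, -0.2, -1.8]
opening: 0.0175
t 7.73 pos [0.5047 0.3077 0.3255] yaw 0.206 down [ 0.002  0.    -1.   ] op 0.0175 F [-0.8 -0.2 -1.8]
need mm [-4.1  3.5 -0.5] turn 0.004
```

View pics/b6s.png

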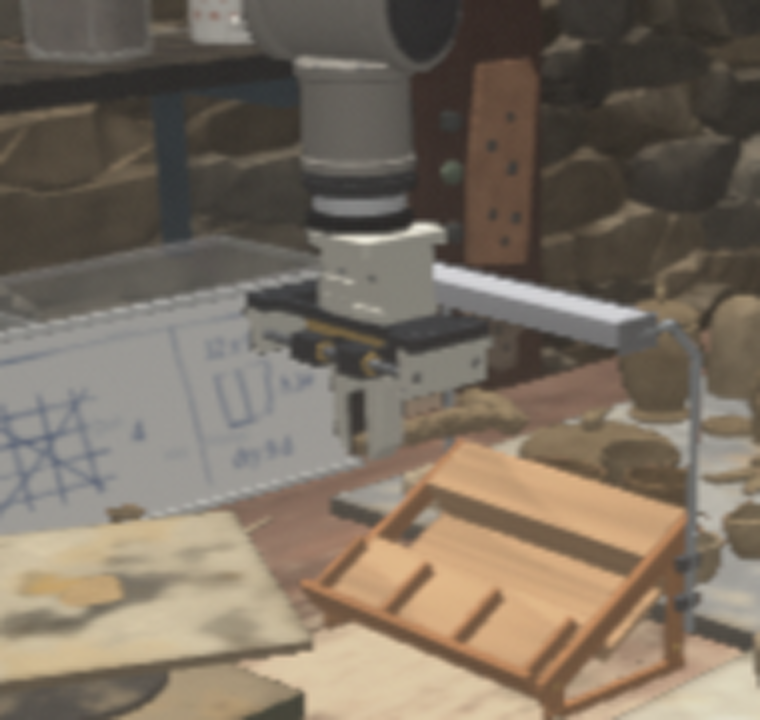

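View pics/b6t.png

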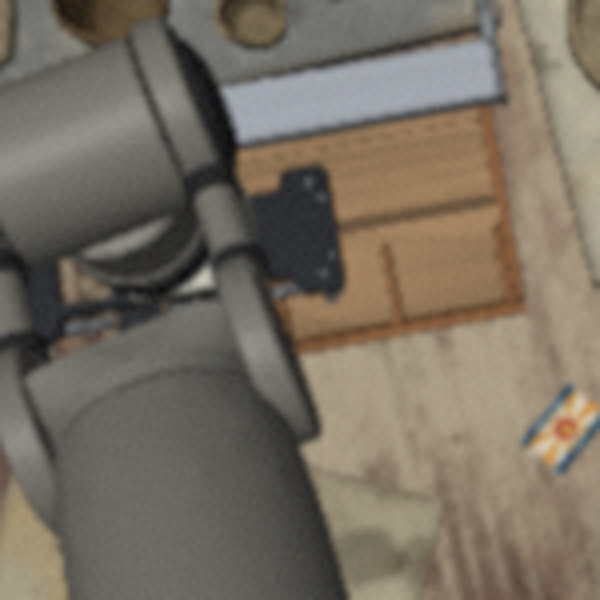

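```bash
python3 -m inch '-4 3 -10 0 0;0 0 -10 0 0;0 0 -10 0 0;0 0 -10 0 0;0 0 -8 0 0;0 0 0 0 0' 20
python3 -m inch '0 0 -8 0 0;0 0 -8 0 0;0 0 -8 0 0;0 0 0 0 0'
python3 - <<'E'
from g import *
go(*rest(-.071,.075,.230),.21)
s=cams.read_camera("side")
crop(s,180,80,370,260,4,"b7s.png")
E
```

```text
time: 8.33
tool_pos: [0.4963, 0.3126, 0.2759]
tool_rot: [-2.915, 1.567, -2.705]
contact_force: [-1.6, 0.2, 1.0]
opening: 0.0177
time: 8.67
tool_pos: [0.4969, 0.3125, 0.2525]
tool_rot: [-2.832, 1.569, -2.622]
contact_force: [-0.7, -1.0, -0.4]
opening: 0.0181
t 8.67 pos [0.4969 0.3125 0.2525] yaw 0.21 down [-0.001 -0.001 -1.   ] op 0.0181 F [-0.7 -1.  -0.4]
need mm [  3.6  -1.3 -22.5] turn -0.0
```

View pics/b7s.png

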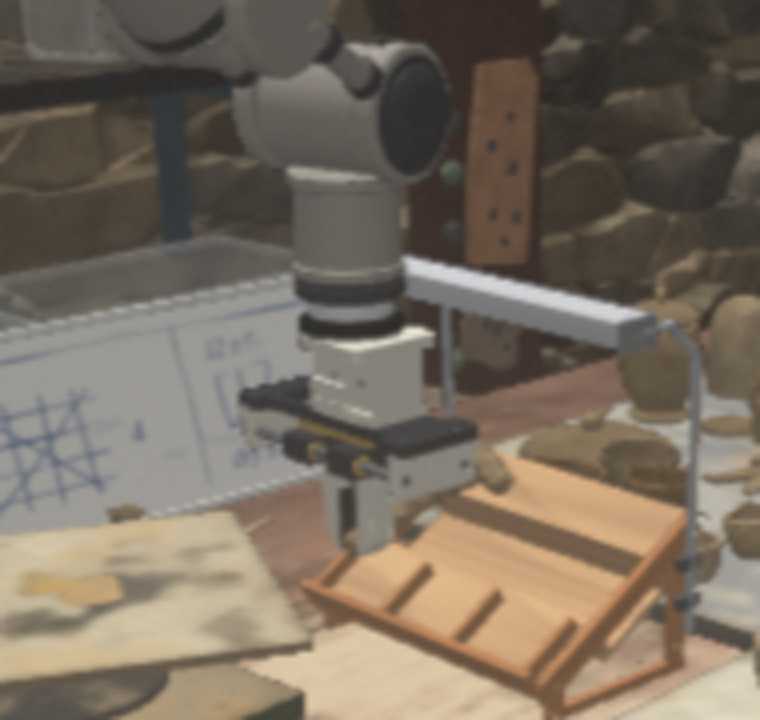

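```bash
python3 -m inch '3 -1 -6 0 0;0 0 -6 0 0;0 0 -5 0 0;0 0 0 0 0;0 0 0 0 0'
python3 - <<'E'
from g import *
go(*rest(-.071,.075,.228),.21)
s=cams.read_camera("side")
crop(s,220,140,340,260,6,"b8s.png")
E
```

```text
time: 9.13
tool_pos: [0.4998, 0.3117, 0.2368]
tool_rot: [-3.093, 1.57, -2.883]
contact_force: [-1.3, -0.2, 0.4]
opening: 0.0176
t 9.13 pos [0.4998 0.3117 0.2368] yaw 0.21 down [-0.001 -0.    -1.   ] op 0.0176 F [-1.3 -0.2  0.4]
need mm [ 0.7 -0.5 -8.8] turn 0.0
```

View pics/b8s.png

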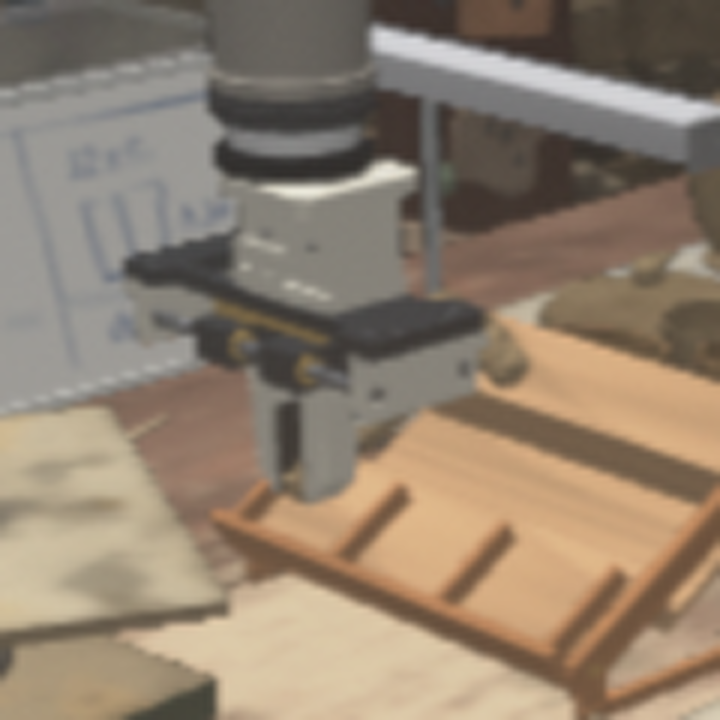

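```bash
python3 -m inch '1 0 -4 0 0;0 0 -4 0 0;0 0 0 0 0'
python3 -m inch '0 0 -4 0 0;0 0 0 0 0'
python3 - <<'E'
from g import *
go(*rest(-.071,.075,.228),.21)
s=cams.read_camera("side")
crop(s,220,140,340,260,6,"b9s.png")
E
```

```text
time: 9.43
tool_pos: [0.501, 0.3117, 0.2286]
tool_rot: [-2.757, 1.571, -2.547]
contact_force: [0.7, -0.9, 1.1]
opening: 0.0177
time: 9.6
tool_pos: [0.5013, 0.3119, 0.2253]
tool_rot: [0.314, 1.57, 0.524]
contact_force: [0.3, 0.1, 4.2]
opening: 0.0176
t 9.6 pos [0.5013 0.3119 0.2253] yaw 0.21 down [ 0.001  0.001 -1.   ] op 0.0176 F [0.3 0.1 4.2]
need mm [-0.7 -0.7  2.7] turn -0.0
```

View pics/b9s.png

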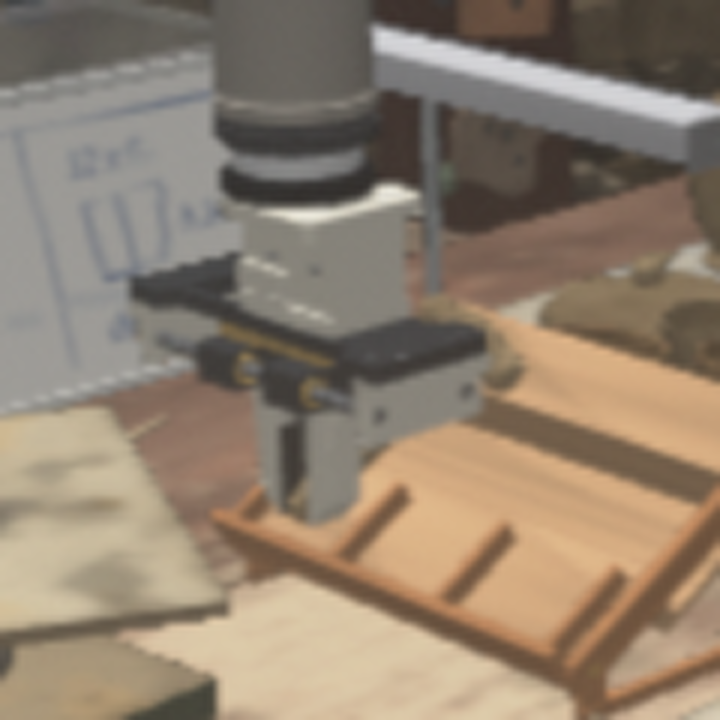

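```bash
python3 -m inch '0 0 0 0 0.25;0 0 0 0 0.28;0 0 0 0 0.28;0 0 0 0 0.28'
python3 - <<'E'
from g import *
go(*rest(-.071,.075,.228),.21)
s=cams.read_camera("side")
crop(s,220,140,340,260,6,"b10s.png")
E
```

```text
time: 9.98
tool_pos: [0.5009, 0.3117, 0.2251]
tool_rot: [-3.1, 1.57, -2.89]
contact_force: [-1.0, -1.0, 1.9]
opening: 0.0255
t 9.98 pos [0.5009 0.3117 0.2251] yaw 0.21 down [-0. -0. -1.] op 0.0255 F [-1.  -1.   1.9]
need mm [-0.4 -0.5  2.9] turn -0.0
```

View pics/b10s.png

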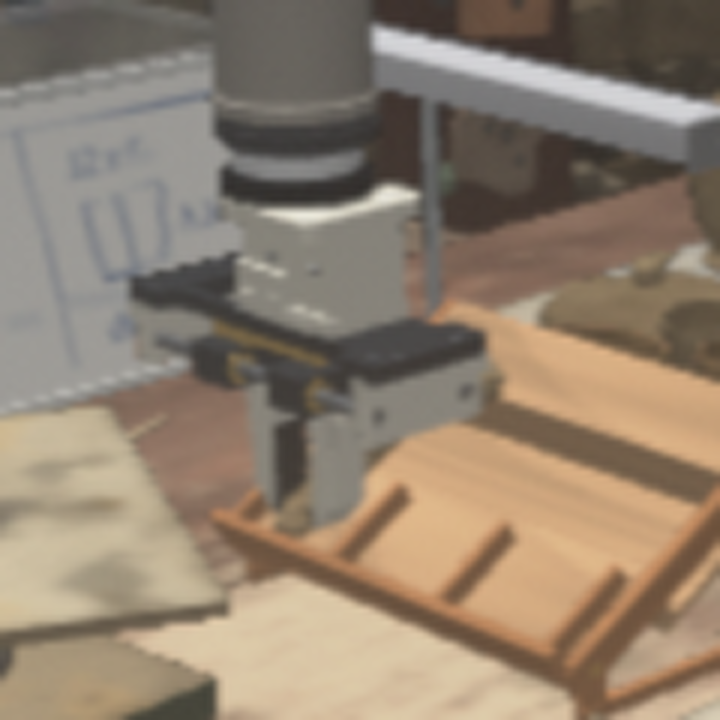

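```bash
python3 -m inch '0 0 5 0 0.28;0 0 10 0 0.28;0 0 20 0 0.28;0 0 25 0 0.28;0 0 30 0 0.28;-25 -5 0 0 0.3;-30 -6 0 0 0.3;-30 -6 0 0 0.35'
python3 - <<'E'
from g import *
s=cams.read_camera("side");t=cams.read_camera("top")
crop(s,220,140,340,260,6,"b11s.png");crop(t,180,165,330,275,5,"b11t.png")
go(.3976,-.1443,.28,.052)
E
```

```text
time: 10.7
tool_pos: [0.4152, 0.2944, 0.3165]
tool_rot: [0.312, 1.568, 0.521]
contact_force: [-0.4, 0.8, -0.1]
opening: 0.0304
t 10.8 pos [0.4122 0.294  0.3158] yaw 0.212 down [-0.003 -0.001 -1.   ] op 0.0316 F [0.7 0.1 0.1]
need mm [ -14.6 -438.3  -35.8] turn -0.16
```

View pics/b11s.png

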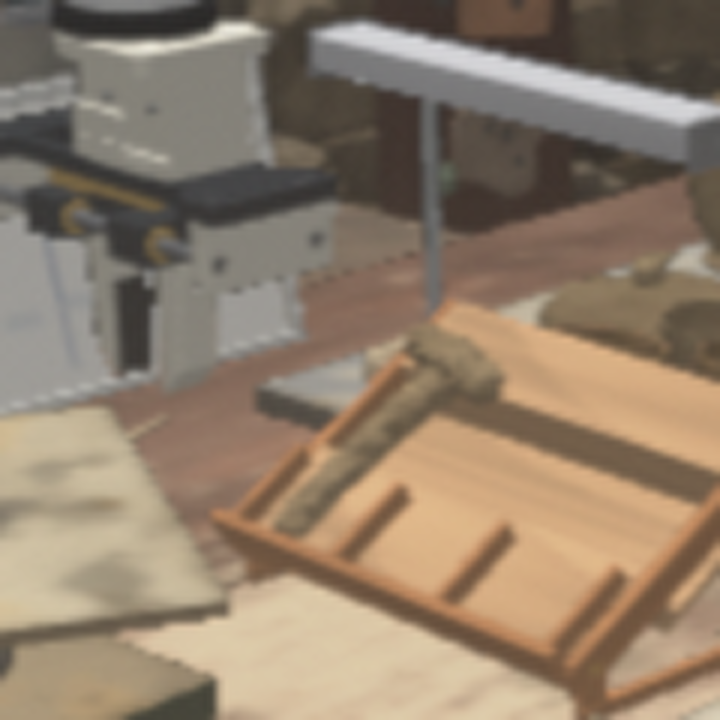

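```bash
python3 -m inch '0 -40 0 -0.02 0.35;0 -40 0 -0.02 0.35;0 -40 0 -0.02 0.35;-2 -40 0 -0.02 0.35;-2 -40 0 -0.02 0.35;-2 -40 0 -0.02 0.35;-2 -40 0 -0.02 0.35;-2 -40 0 -0.02 0.35'
python3 -m inch '-2 -40 0 0 0.35;-2 -40 0 0 0.35;0 -38 -20 0 0.35;0 0 -30 0 0.35;0 0 -20 0 0.35;0 0 0 0 0.35;0 0 0 0 0.35'
python3 - <<'E'
from g import *
go(.3976,-.1443,.179,.052)
s=cams.read_camera("side")
crop(s,270,220,450,400,4,"s1s.png")
E
```

```text
time: 11.47
tool_pos: [0.4062, -0.0273, 0.3162]
tool_rot: [-0.274, 1.568, -0.224]
contact_force: [0.9, -0.1, 0.8]
opening: 0.0321
time: 12.05
tool_pos: [0.4023, -0.1425, 0.2459]
tool_rot: [2.519, 1.57, 2.569]
contact_force: [0.2, 0.6, 1.0]
opening: 0.0323
t 12.05 pos [ 0.4023 -0.1425  0.2459] yaw 0.05 down [-0.001  0.001 -1.   ] op 0.0323 F [0.2 0.6 1. ]
need mm [ -4.7  -1.8 -66.9] turn 0.002
```

View pics/s1s.png

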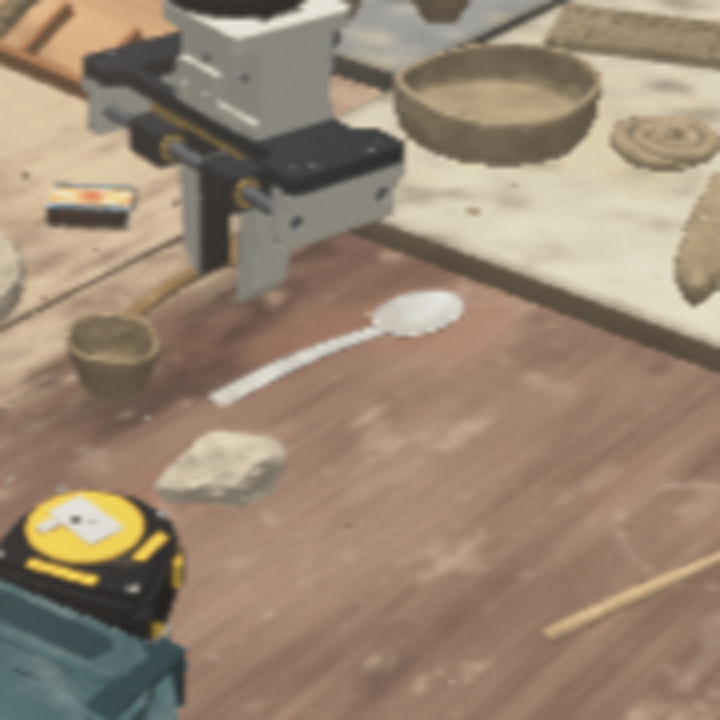

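```bash
python3 -m inch '-5 -2 -25 0 0.35;0 0 -20 0 0.35;0 0 -12 0 0.35;0 0 -7 0 0.35;0 0 0 0 0.35;0 0 0 0 0.35'
python3 - <<'E'
from g import *
go(.3976,-.1443,.179,.052)
s=cams.read_camera("side")
crop(s,290,280,380,370,6,"s2s.png")
E
```

```text
time: 12.6
tool_pos: [0.3977, -0.1441, 0.1828]
tool_rot: [-0.526, 1.569, -0.475]
contact_force: [0.4, -0.1, 0.0]
opening: 0.0321
t 12.6 pos [ 0.3977 -0.1441  0.1828] yaw 0.051 down [ 0.002 -0.001 -1.   ] op 0.0321 F [ 0.4 -0.1  0. ]
need mm [-0.1 -0.2 -3.8] turn 0.001
```

View pics/s2s.png

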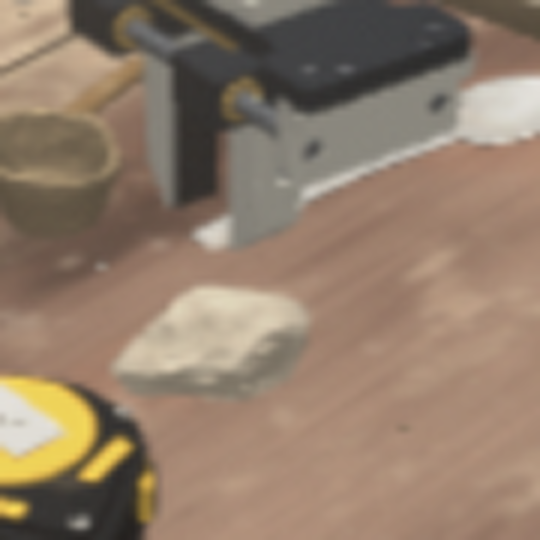

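```bash
python3 -m inch '0 0 -4 0 0.35;0 0 0 0 0.2;0 0 0 0 0;0 0 0 0 0;0 0 0 0 0;0 0 0 0 0' 50
python3 -m inch '0 0 5 0 0;0 0 15 0 0;0 0 20 0 0;0 0 20 0 0;0 0 0 0 0'
python3 - <<'E'
from g import *
go(*rest(-.235,-.075,.325),.21)
s=cams.read_camera("side");t=cams.read_camera("top")
crop(s,270,220,450,400,4,"s3s.png")
crop(t,350,200,450,320,5,"s3t.png")
E
```

```text
time: 13.15
tool_pos: [0.3972, -0.1443, 0.1783]
tool_rot: [-0.509, 1.57, -0.459]
contact_force: [-0.5, 1.1, 6.9]
opening: 0.0114
time: 13.57
tool_pos: [0.3977, -0.1446, 0.2407]
tool_rot: [-0.584, 1.566, -0.533]
contact_force: [0.5, 0.7, 0.1]
opening: 0.0107
t 13.57 pos [ 0.3977 -0.1446  0.2407] yaw 0.05 down [ 0.004 -0.003 -1.   ] op 0.0107 F [0.5 0.7 0.1]
need mm [-26.3 274.8  84.3] turn 0.16
```

View pics/s3s.png

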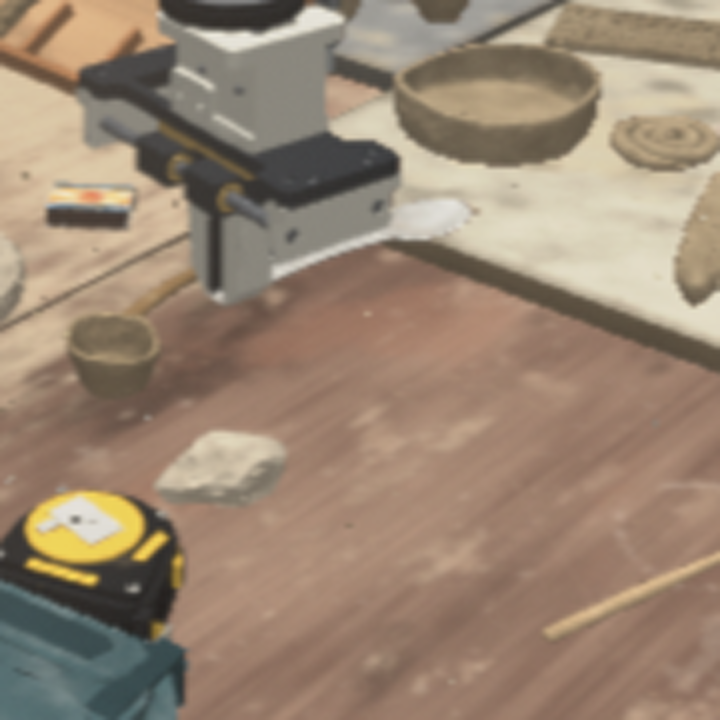

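View pics/s3t.png

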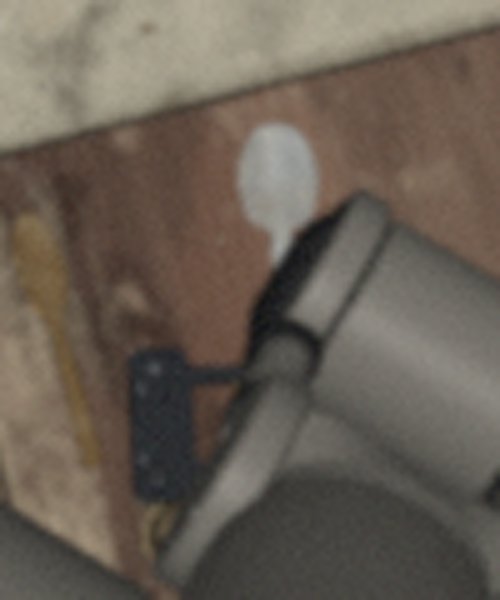

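```bash
python3 -m inch '-3 20 20 0.02 0;-3 35 20 0.02 0;-4 40 20 0.02 0;-4 40 20 0.02 0;-4 40 10 0.02 0;-4 40 0 0.02 0;-4 40 0 0.02 0;0 20 0 0.02 0'
python3 -m inch '0 0 0 0 0;0 0 0 0 0'
python3 - <<'E'
from g import *
go(*rest(-.071,-.075,.33),.21)
s=cams.read_camera("side");t=cams.read_camera("top")
crop(s,180,80,370,260,4,"s4s.png");crop(t,180,165,330,275,5,"s4t.png")
E
```

```text
time: 14.33
tool_pos: [0.3701, 0.1281, 0.3241]
tool_rot: [2.632, 1.569, 2.845]
contact_force: [-0.2, -0.2, 0.1]
opening: 0.0109
time: 14.5
tool_pos: [0.3711, 0.1259, 0.3239]
tool_rot: [3.125, 1.569, -2.945]
contact_force: [-0.2, -0.3, -0.4]
opening: 0.0109
t 14.5 pos [0.3711 0.1259 0.3239] yaw 0.213 down [-0.002 -0.    -1.   ] op 0.0109 F [-0.2 -0.3 -0.4]
need mm [160.7  38.6   6.1] turn -0.003
```

View pics/s4s.png

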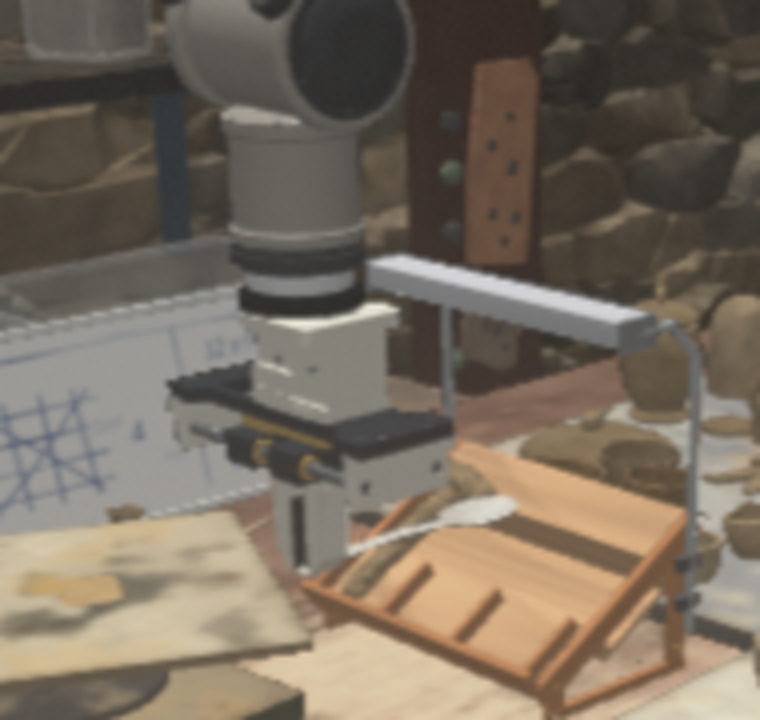

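View pics/s4t.png

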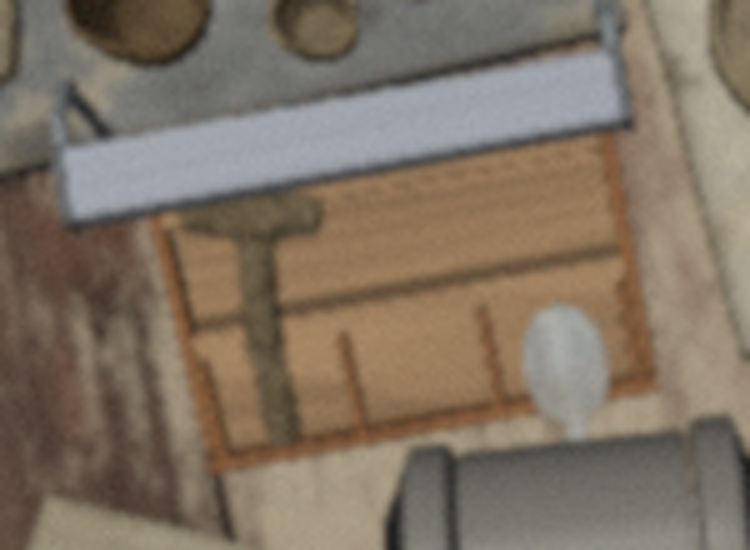

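```bash
python3 -m inch '10 5 6 0 0;25 6 0 0 0;25 6 0 0 0;25 6 0 0 0;25 6 0 0 0;25 5 0 0 0;20 4 0 0 0;4 0 0 0 0'
python3 -m inch '0 0 0 0 0'
python3 - <<'E'
from g import *
go(*rest(-.071,-.075,.33),.21)
s=cams.read_camera("side");t=cams.read_camera("top")
crop(s,180,80,370,260,4,"s5s.png");crop(t,180,165,330,275,5,"s5t.png")
E
```

```text
time: 15.27
tool_pos: [0.5334, 0.1617, 0.3301]
tool_rot: [-0.146, 1.57, 0.061]
contact_force: [-0.2, 0.2, -1.2]
opening: 0.0107
time: 15.35
tool_pos: [0.5315, 0.1616, 0.3299]
tool_rot: [-3.097, 1.569, -2.889]
contact_force: [-1.1, -0.7, -0.2]
opening: 0.0113
t 15.35 pos [0.5315 0.1616 0.3299] yaw 0.208 down [-0.001 -0.    -1.   ] op 0.0113 F [-1.1 -0.7 -0.2]
need mm [0.3 2.9 0.1] turn 0.002
```

View pics/s5s.png

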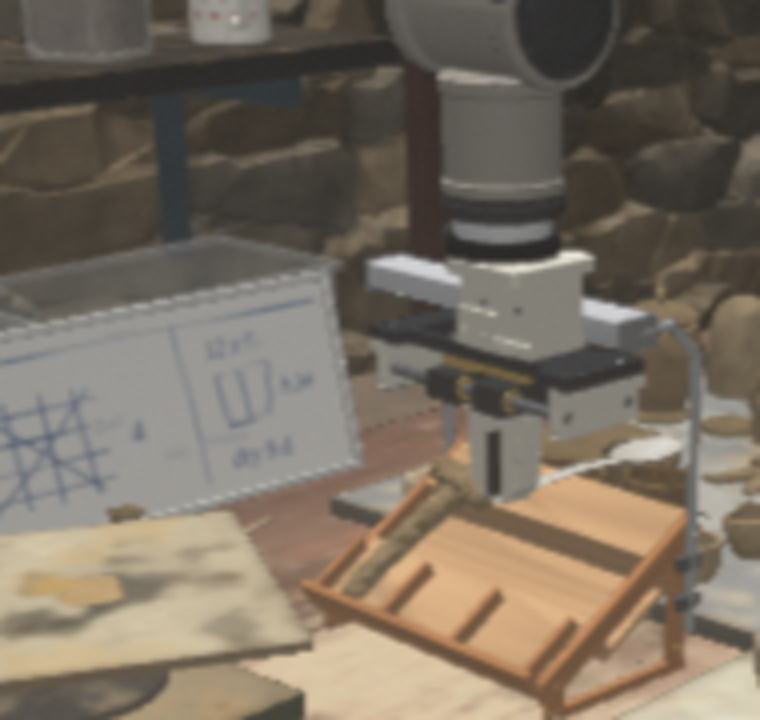

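```bash
python3 -m inch '0 3 -12 0 0;0 0 -12 0 0;0 0 -12 0 0;0 0 -10 0 0;0 0 -8 0 0;0 0 0 0 0' 20
python3 -m inch '0 0 -8 0 0;0 0 -8 0 0;0 0 -8 0 0;0 0 0 0 0'
python3 - <<'E'
from g import *
go(*rest(-.071,-.075,.226),.21)
s=cams.read_camera("side")
crop(s,220,110,370,260,5,"s6s.png")
E
```

```text
time: 15.95
tool_pos: [0.5298, 0.1658, 0.2757]
tool_rot: [3.069, 1.568, -3.004]
contact_force: [-1.2, -0.9, -0.6]
opening: 0.012
time: 16.28
tool_pos: [0.5301, 0.166, 0.2512]
tool_rot: [3.069, 1.568, -3.004]
contact_force: [-0.0, -0.2, 0.5]
opening: 0.0119
t 16.28 pos [0.5301 0.166  0.2512] yaw 0.21 down [-0.003 -0.    -1.   ] op 0.0119 F [-0.  -0.2  0.5]
need mm [  1.7  -1.5 -25.2] turn -0.0
```

View pics/s6s.png

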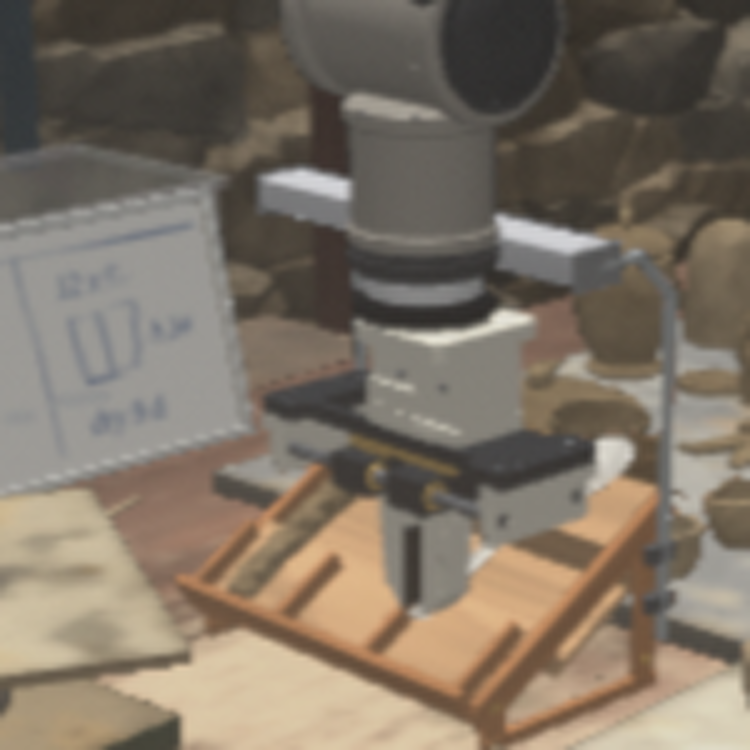

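```bash
python3 -m inch '1 -1 -7 0 0;0 0 -7 0 0;0 0 -6 0 0;0 0 0 0 0;0 0 0 0 0'
python3 -m inch '0 0 -3 0 0;0 0 0 0 0'
python3 - <<'E'
from g import *
go(*rest(-.071,-.075,.226),.21)
s=cams.read_camera("side")
crop(s,270,160,370,260,7,"s7s.png")
E
```

```text
time: 16.75
tool_pos: [0.5313, 0.1651, 0.2322]
tool_rot: [3.048, 1.569, -3.025]
contact_force: [-0.4, -1.3, 0.6]
opening: 0.0118
time: 16.92
tool_pos: [0.5316, 0.1651, 0.2297]
tool_rot: [0.563, 1.571, 0.773]
contact_force: [-0.3, -0.2, 1.8]
opening: 0.0117
t 16.92 pos [0.5316 0.1651 0.2297] yaw 0.21 down [ 0.  0. -1.] op 0.0117 F [-0.3 -0.2  1.8]
need mm [ 0.2 -0.6 -3.7] turn -0.0
```

View pics/s7s.png

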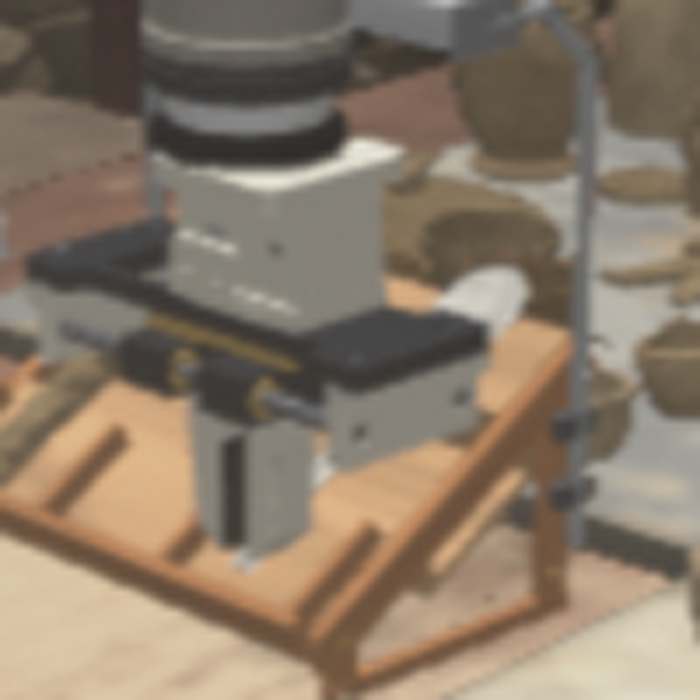

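```bash
python3 -m inch '0 0 -3 0 0;0 0 0 0 0;0 0 -2 0 0;0 0 0 0 0'
python3 -m inch '0 0 0 0 0'
python3 - <<'E'
from g import *
go(*rest(-.071,-.075,.224),.21)
s=cams.read_camera("side")
crop(s,270,160,370,260,7,"s8s.png")
E
```

```text
time: 17.3
tool_pos: [0.5316, 0.1651, 0.2248]
tool_rot: [0.524, 1.571, 0.734]
contact_force: [0.0, -0.6, 0.7]
opening: 0.0116
time: 17.38
tool_pos: [0.5316, 0.1651, 0.2249]
tool_rot: [2.112, 1.571, 2.322]
contact_force: [-0.1, 0.3, 1.7]
opening: 0.0116
t 17.38 pos [0.5316 0.1651 0.2249] yaw 0.21 down [-0.  0. -1.] op 0.0116 F [-0.1  0.3  1.7]
need mm [ 0.2 -0.6 -0.9] turn -0.0
```

View pics/s8s.png

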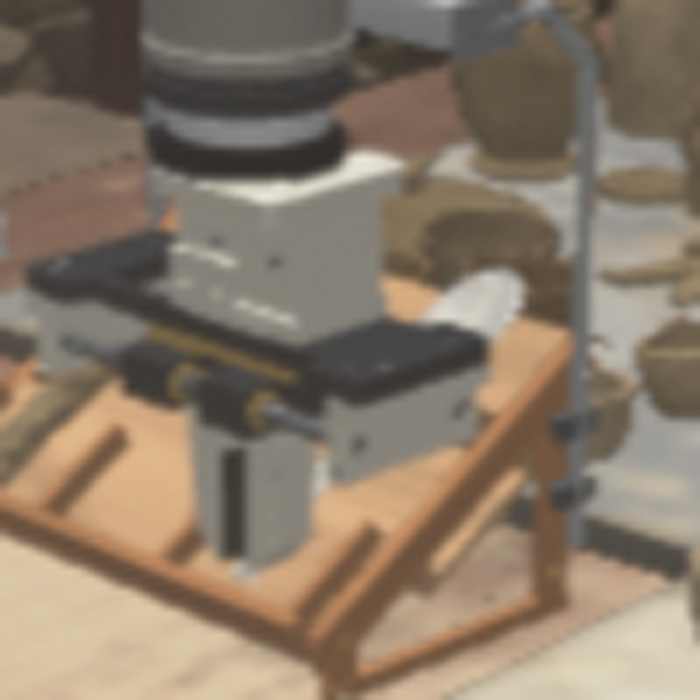

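```bash
python3 -m inch '0 0 -3 0 0;0 0 0 0 0;0 0 0 0 0'
python3 -m inch '0 0 -2 0 0;0 0 0 0 0;0 0 0 0 0'
```

```text
time: 17.68
tool_pos: [0.5318, 0.1652, 0.2238]
tool_rot: [-0.034, 1.569, 0.176]
contact_force: [-3.6, -0.3, 14.8]
opening: 0.0117
time: 17.93
tool_pos: [0.5318, 0.1652, 0.2234]
tool_rot: [-0.065, 1.567, 0.146]
contact_force: [-8.4, -1.9, 27.5]
opening: 0.0117
```

```bash
python3 -m inch '0 0 4 0 0;0 0 0 0 0;0 0 0 0 0.2;0 0 0 0 0.25;0 0 0 0 0.28;0 0 0 0 0.28'
python3 - <<'E'
from g import *
go(*rest(-.071,-.075,.224),.21)
s=cams.read_camera("side")
crop(s,270,160,370,260,7,"s9s.png")
E
```

```text
time: 18.43
tool_pos: [0.5313, 0.165, 0.2236]
tool_rot: [3.117, 1.569, -2.956]
contact_force: [-2.1, -1.1, 6.1]
opening: 0.0252
t 18.43 pos [0.5313 0.165  0.2236] yaw 0.21 down [-0.002 -0.    -1.   ] op 0.0252 F [-2.1 -1.1  6.1]
need mm [ 0.5 -0.5  0.4] turn -0.0
```

View pics/s9s.png

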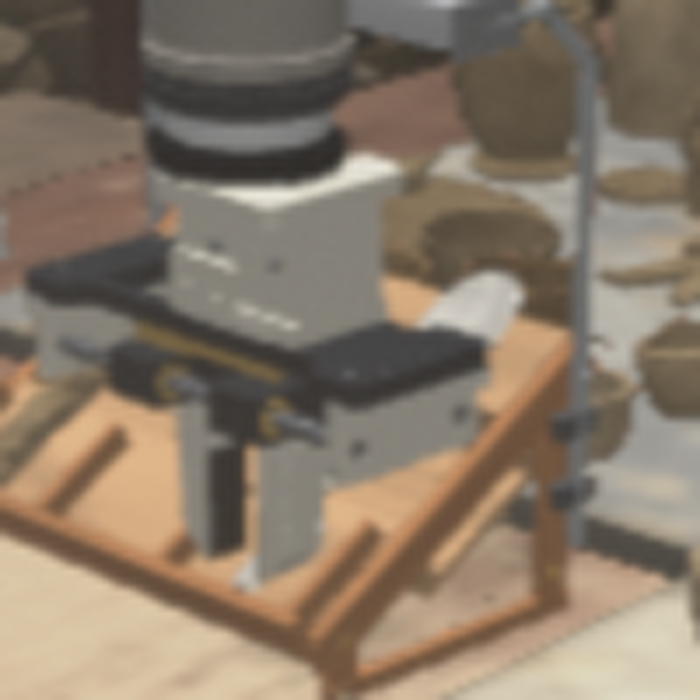

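```bash
python3 -m inch '0 0 5 0 0.3;0 0 8 0 0.3;0 0 20 0 0.3;0 0 25 0 0.3;0 0 30 0 0.3;-25 -5 0 0 0.3;-35 -7 0 0 0.3;-35 -7 0 0 0.35'
python3 -m inch '-30 -20 0 0 0.35;-10 -20 0 0 0.35;0 0 0 0 0.35'
python3 - <<'E'
from g import *
s=cams.read_camera("side");t=cams.read_camera("top")
crop(s,220,140,370,260,5,"s10s.png");crop(t,180,165,380,315,4,"s10t.png")
go(.3983,-.0411,.25,.269)
E
```

```text
time: 19.15
tool_pos: [0.4357, 0.1459, 0.3124]
tool_rot: [0.038, 1.569, 0.248]
contact_force: [0.1, -0.0, -0.2]
opening: 0.0298
time: 19.4
tool_pos: [0.394, 0.1045, 0.3121]
tool_rot: [-2.958, 1.569, -2.748]
contact_force: [0.8, 0.7, -0.0]
opening: 0.0321
t 19.5 pos [0.3968 0.1058 0.3126] yaw 0.209 down [ 0.002  0.    -1.   ] op 0.0321 F [-0.  -0.  -0.2]
need mm [   1.5 -146.9  -62.6] turn 0.06
```

View pics/s10s.png

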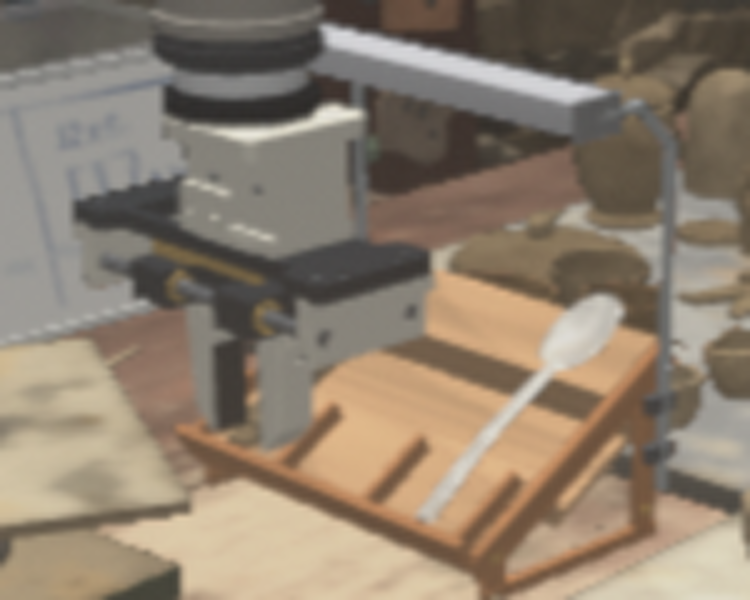

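View pics/s10t.png

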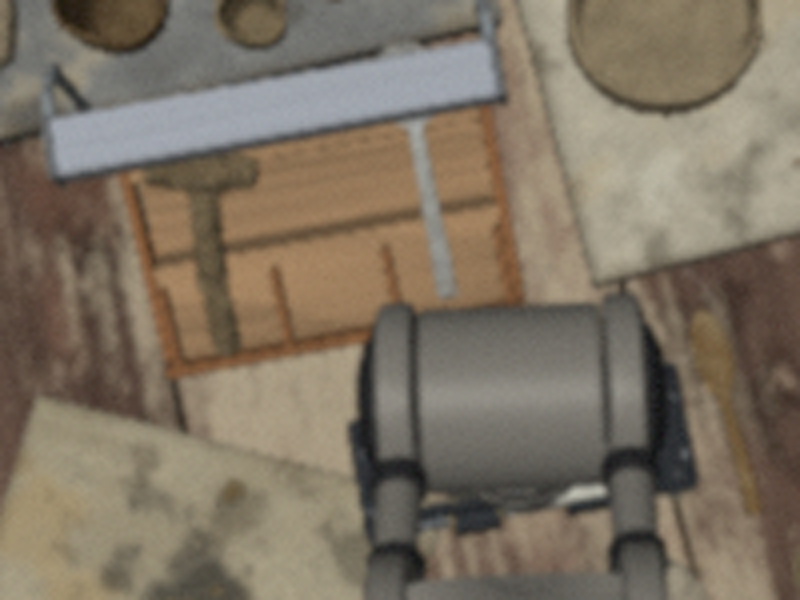

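```bash
python3 -m inch '0 -37 0 0.015 0.35;0 -37 0 0.015 0.35;1 -37 0 0.015 0.35;0 -36 0 0.015 0.35;0 0 -30 0 0.35;0 0 -33 0 0.35;0 0 0 0 0.35;0 0 0 0 0.35'
python3 - <<'E'
from g import *
go(.3983,-.0411,.179,.269)
s=cams.read_camera("side");t=cams.read_camera("top")
crop(s,260,230,380,350,6,"w1s.png");crop(t,300,210,420,330,5,"w1t.png")
E
```

```text
time: 20.17
tool_pos: [0.398, -0.0407, 0.2482]
tool_rot: [2.517, 1.567, 2.787]
contact_force: [0.4, -0.2, -0.5]
opening: 0.0321
t 20.17 pos [ 0.398  -0.0407  0.2482] yaw 0.27 down [-0.004  0.001 -1.   ] op 0.0321 F [ 0.4 -0.2 -0.5]
need mm [  0.3  -0.4 -69.2] turn -0.001
```

View pics/w1s.png

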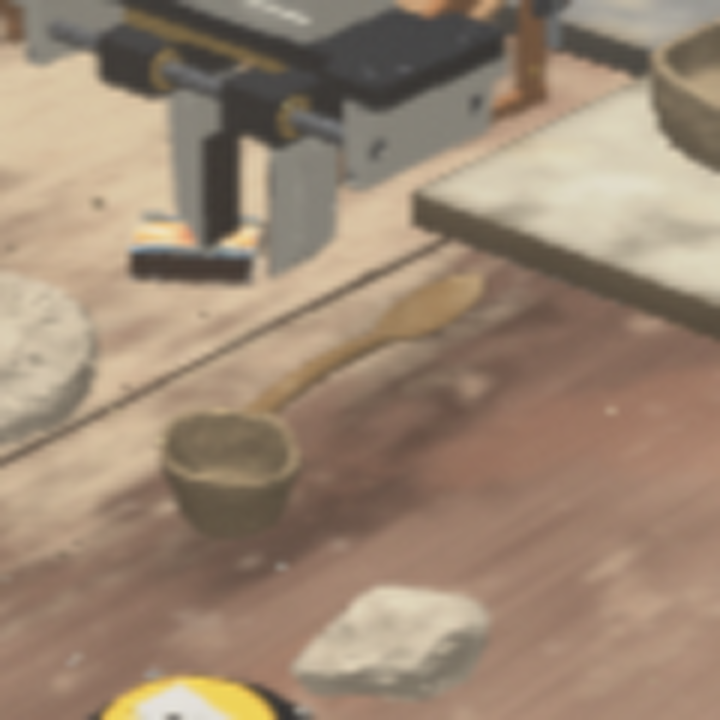

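View pics/w1t.png

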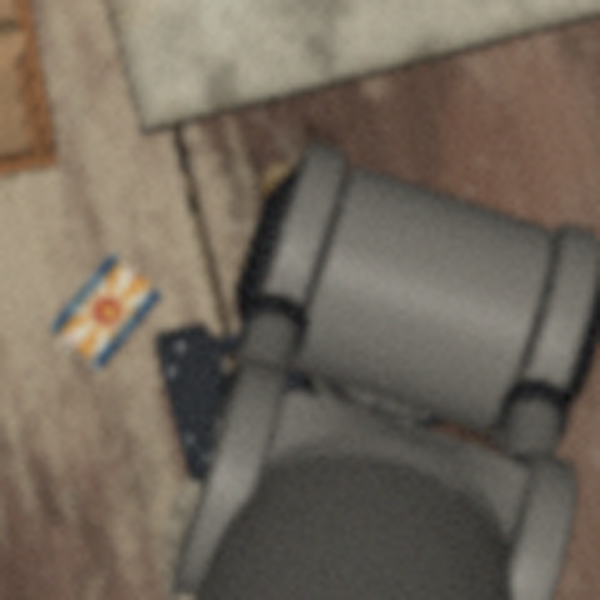

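```bash
python3 -m inch '0 0 -25 0 0.35;0 0 -20 0 0.35;0 0 -12 0 0.35;0 0 -8 0 0.35;0 0 0 0 0.35;0 0 0 0 0.35'
python3 - <<'E'
from g import *
go(.3983,-.0411,.179,.269)
s=cams.read_camera("side")
crop(s,260,230,380,350,6,"w2s.png")
E
```

```text
time: 20.77
tool_pos: [0.3982, -0.0407, 0.1848]
tool_rot: [-0.493, 1.569, -0.222]
contact_force: [-0.0, -0.1, -0.8]
opening: 0.0322
t 20.77 pos [ 0.3982 -0.0407  0.1848] yaw 0.271 down [ 0.002 -0.    -1.   ] op 0.0322 F [-0.  -0.1 -0.8]
need mm [ 0.1 -0.4 -5.8] turn -0.002
```

View pics/w2s.png

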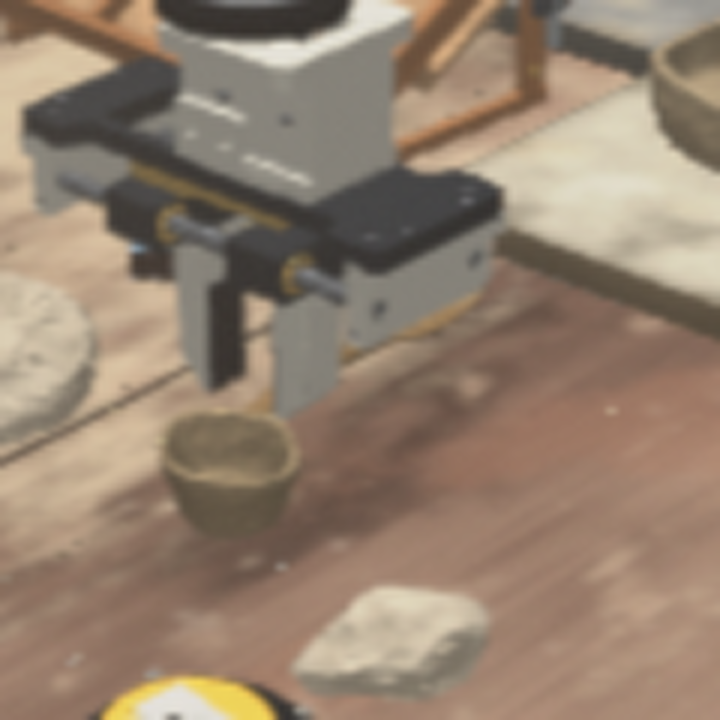

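```bash
python3 -m inch '0 0 -5 0 0.35;0 0 0 0 0.35;0 0 0 0 0.2;0 0 0 0 0;0 0 0 0 0;0 0 0 0 0;0 0 0 0 0' 50
python3 -m inch '0 0 5 0 0;0 0 15 0 0;0 0 20 0 0;0 0 20 0 0;0 0 0 0 0'
python3 - <<'E'
from g import *
go(*rest(-.2,0,.325),.21)
s=cams.read_camera("side")
crop(s,250,190,400,340,5,"w3s.png")
E
```

```text
time: 21.4
tool_pos: [0.3976, -0.0409, 0.179]
tool_rot: [-0.195, 1.571, 0.075]
contact_force: [-0.2, -0.3, 1.7]
opening: 0.0105
time: 21.82
tool_pos: [0.3984, -0.0411, 0.2418]
tool_rot: [-0.547, 1.565, -0.277]
contact_force: [1.2, 0.4, 0.4]
opening: 0.0107
t 21.82 pos [ 0.3984 -0.0411  0.2418] yaw 0.27 down [ 0.005 -0.001 -1.   ] op 0.0107 F [1.2 0.4 0.4]
need mm [ -8.4 252.   83.2] turn -0.06
```

View pics/w3s.png

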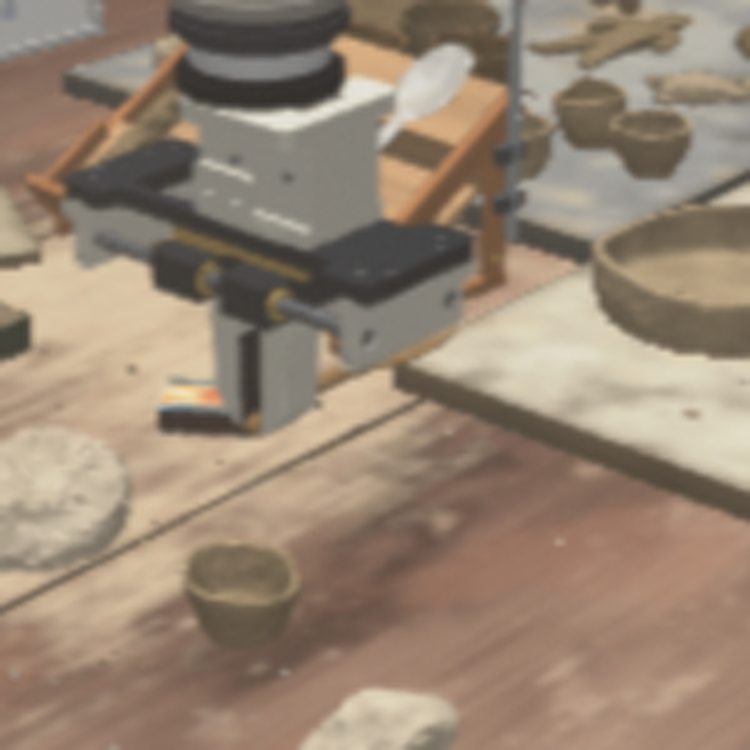

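```bash
python3 -m inch '0 10 28 -0.01 0;0 30 28 -0.01 0;-1 40 27 -0.01 0;-1 40 0 -0.01 0;-2 40 0 -0.01 0;-2 40 0 -0.01 0;-2 35 0 0 0;0 17 0 0 0'
python3 -m inch '0 0 0 0 0;0 0 0 0 0'
python3 - <<'E'
from g import *
go(*rest(-.071,0,.325),.21)
E
```

```text
time: 22.53
tool_pos: [0.3887, 0.2087, 0.3174]
tool_rot: [2.508, 1.569, 2.721]
contact_force: [0.6, -0.6, -0.8]
opening: 0.0107
time: 22.7
tool_pos: [0.3893, 0.206, 0.3172]
tool_rot: [-2.917, 1.569, -2.704]
contact_force: [-0.3, -0.3, -0.1]
opening: 0.0109
t 22.7 pos [0.3893 0.206  0.3172] yaw 0.213 down [-0.002 -0.001 -1.   ] op 0.0109 F [-0.3 -0.3 -0.1]
need mm [126.9  31.8   7.8] turn -0.003
```

```bash
python3 -m inch '1 5 8 0 0;21 5 0 0 0;21 5 0 0 0;21 5 0 0 0;21 4 0 0 0;21 4 0 0 0;18 3 0 0 0;3 1 0 0 0'
python3 -m inch '0 0 0 0 0'
python3 - <<'E'
from g import *
go(*rest(-.071,0,.325),.21)
s=cams.read_camera("side")
crop(s,220,110,370,260,5,"w4s.png")
E
```

```text
time: 23.37
tool_pos: [0.5194, 0.2362, 0.3264]
tool_rot: [-0.069, 1.569, 0.138]
contact_force: [-0.2, -0.1, -0.0]
opening: 0.0105
time: 23.45
tool_pos: [0.5175, 0.2364, 0.3261]
tool_rot: [-3.123, 1.57, -2.915]
contact_force: [-1.0, 0.7, -0.7]
opening: 0.0107
t 23.45 pos [0.5175 0.2364 0.3261] yaw 0.208 down [-0. -0. -1.] op 0.0107 F [-1.   0.7 -0.7]
need mm [-1.4  1.4 -1.1] turn 0.002
```

View pics/w4s.png

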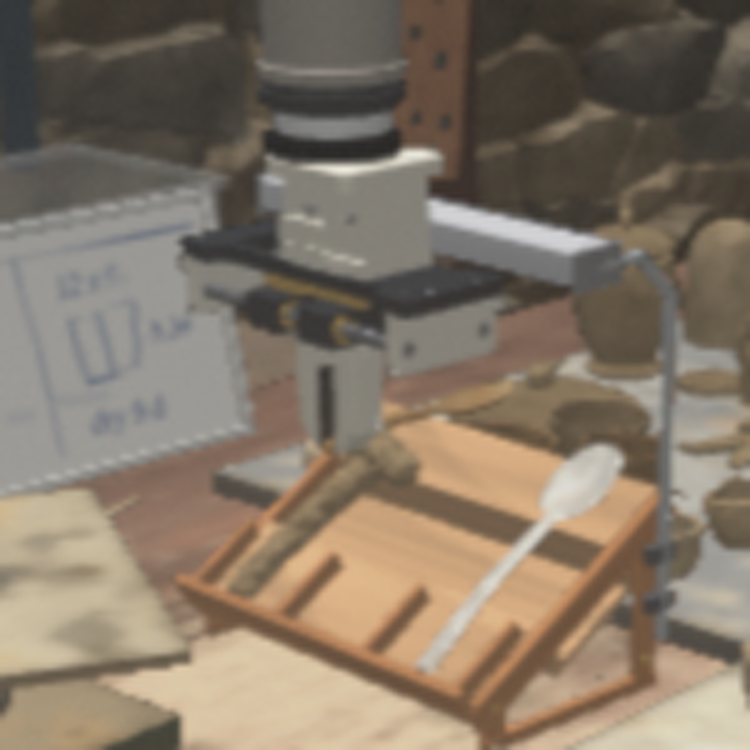

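```bash
python3 -m inch '-1 1 -12 0 0;0 0 -12 0 0;0 0 -12 0 0;0 0 -10 0 0;0 0 -8 0 0;0 0 0 0 0' 20
python3 -m inch '0 0 -8 0 0;0 0 -8 0 0;0 0 -7 0 0;0 0 0 0 0'
python3 - <<'E'
from g import *
go(*rest(-.071,0,.226),.21)
s=cams.read_camera("side")
crop(s,220,110,370,260,5,"w5s.png")
E
```

```text
time: 24.0
tool_pos: [0.5149, 0.2383, 0.271]
tool_rot: [-3.083, 1.568, -2.873]
contact_force: [-2.1, -0.9, 0.8]
opening: 0.0117
time: 24.33
tool_pos: [0.5153, 0.2385, 0.2477]
tool_rot: [-3.096, 1.569, -2.886]
contact_force: [-1.1, 0.4, 0.6]
opening: 0.0117
t 24.33 pos [0.5153 0.2385 0.2477] yaw 0.21 down [-0.002 -0.001 -1.   ] op 0.0117 F [-1.1  0.4  0.6]
need mm [  0.8  -0.7 -21.7] turn -0.0
```

View pics/w5s.png

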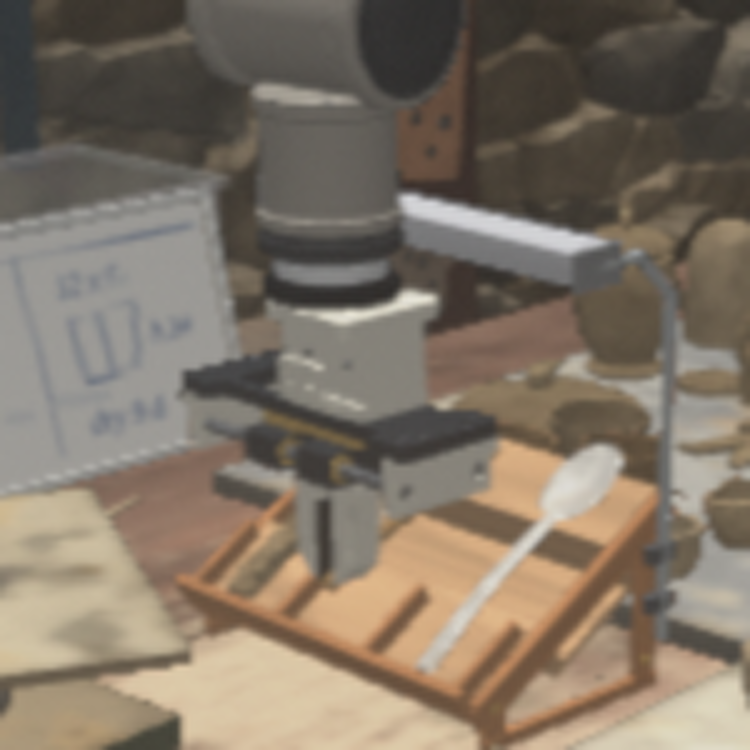

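```bash
python3 -m inch '1 -1 -7 0 0;0 0 -7 0 0;0 0 -6 0 0;0 0 0 0 0;0 0 0 0 0'
python3 -m inch '0 0 -2 0 0;0 0 0 0 0;0 0 0 0 0'
python3 - <<'E'
from g import *
go(*rest(-.071,0,.226),.21)
s=cams.read_camera("side")
crop(s,240,140,340,240,7,"w6s.png")
E
```

```text
time: 24.8
tool_pos: [0.5164, 0.2375, 0.2285]
tool_rot: [-3.1, 1.569, -2.89]
contact_force: [-0.4, -0.3, 0.0]
opening: 0.0112
time: 25.05
tool_pos: [0.5167, 0.2377, 0.2273]
tool_rot: [0.695, 1.571, 0.905]
contact_force: [-0.9, -0.5, 0.6]
opening: 0.0111
t 25.05 pos [0.5167 0.2377 0.2273] yaw 0.21 down [ 0.  0. -1.] op 0.0111 F [-0.9 -0.5  0.6]
need mm [-0.5  0.2 -1.3] turn -0.0
```

View pics/w6s.png

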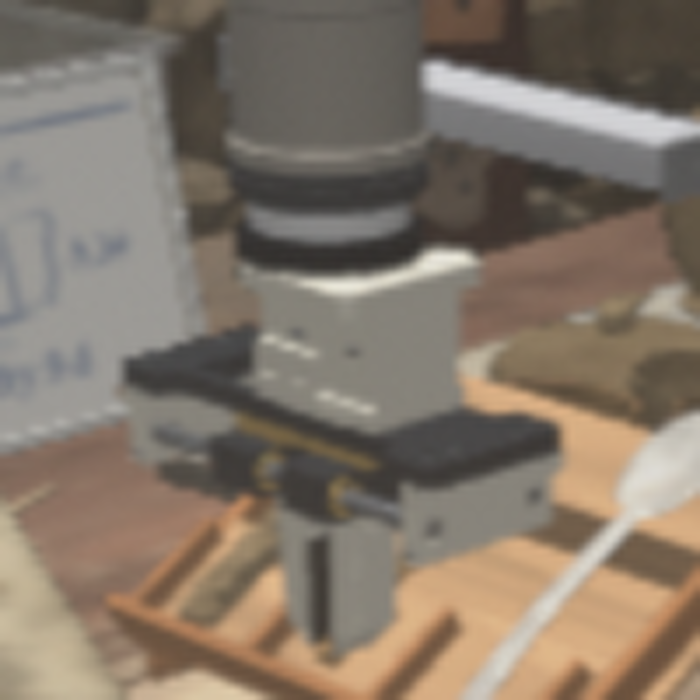

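```bash
python3 -m inch '0 0 -2 0 0;0 0 0 0 0;0 0 0 0 0.2;0 0 0 0 0.25;0 0 0 0 0.28;0 0 0 0 0.28;0 0 0 0 0.28'
python3 - <<'E'
from g import *
go(*rest(-.071,0,.226),.21)
s=cams.read_camera("side")
crop(s,240,140,340,240,7,"w7s.png")
E
```

```text
time: 25.68
tool_pos: [0.5166, 0.2376, 0.2252]
tool_rot: [2.943, 1.571, -3.13]
contact_force: [0.1, -0.0, 0.0]
opening: 0.0253
t 25.68 pos [0.5166 0.2376 0.2252] yaw 0.21 down [-0. -0. -1.] op 0.0253 F [ 0.1 -0.   0. ]
need mm [-0.5  0.2  0.8] turn -0.0
```

View pics/w7s.png

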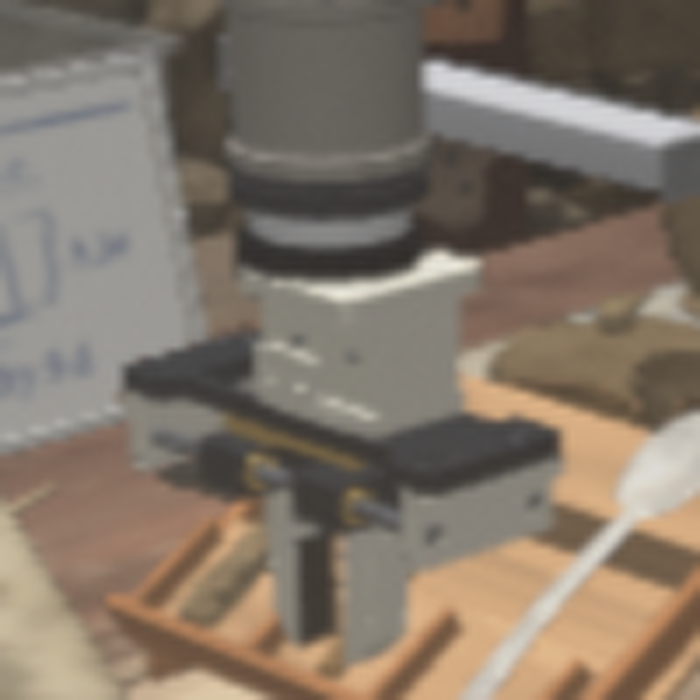

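Lift straight up and back off, then check all three.

```bash
python3 -m inch '0 0 5 0 0.3;0 0 8 0 0.3;0 0 20 0 0.3;0 0 25 0 0.3;0 0 30 0 0.3;-25 -5 0 0 0.3;-35 -7 0 0 0.3;-35 -7 0 0 0.3'
python3 -m inch '-20 -35 0 0 0.3;-10 -35 0 0 0.3;0 -40 0 0 0.3;0 -40 0 0 0.3;0 -40 0 0 0.3;0 -40 0 0 0.3;0 0 0 0 0.3'
python3 - <<'E'
from g import *
s=cams.read_camera("side");t=cams.read_camera("top")
crop(s,220,140,370,260,5,"f1s.png");crop(t,180,165,330,275,5,"f1t.png")
cv2.imwrite("pics/f1full.png",t["color"][:,:,::-1])
import pickle;pickle.dump((t,s),open("d1.pkl","wb"))
print(st()[0]["time"],st()[0]["tool_pos"])
E
```

```text
time: 26.4
tool_pos: [0.4209, 0.2183, 0.3143]
tool_rot: [0.154, 1.568, 0.364]
contact_force: [-1.4, -0.4, -0.4]
opening: 0.0276
time: 26.98
tool_pos: [0.3921, -0.017, 0.3143]
tool_rot: [-0.919, 1.567, -0.716]
contact_force: [0.0, 1.2, -0.3]
opening: 0.0275
27.0833 [ 0.39176986 -0.01290258  0.3139198 ]
```

View pics/f1s.png

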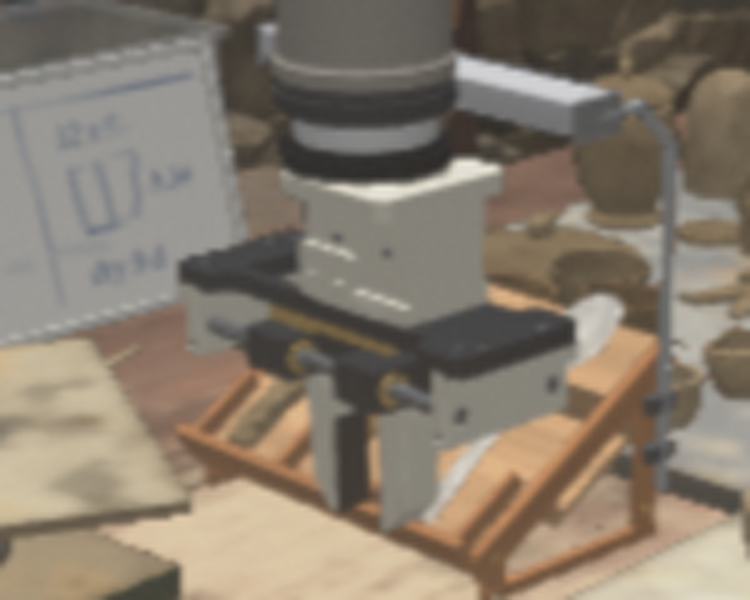

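View pics/f1t.png

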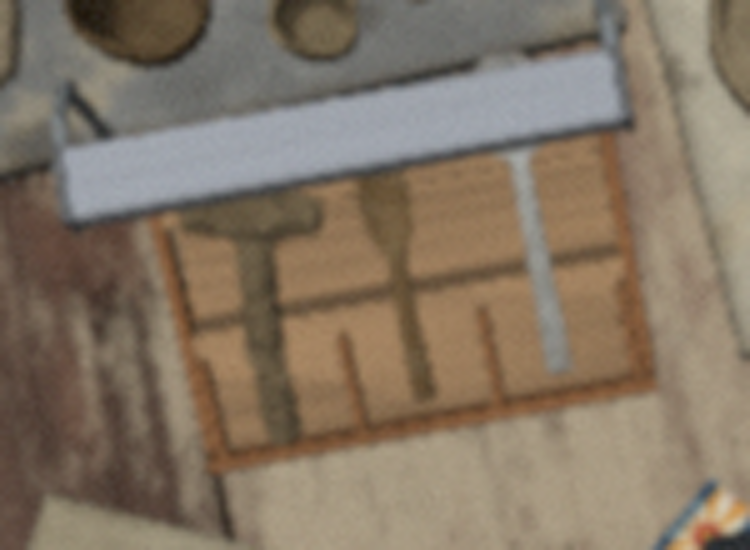

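View pics/f1full.png

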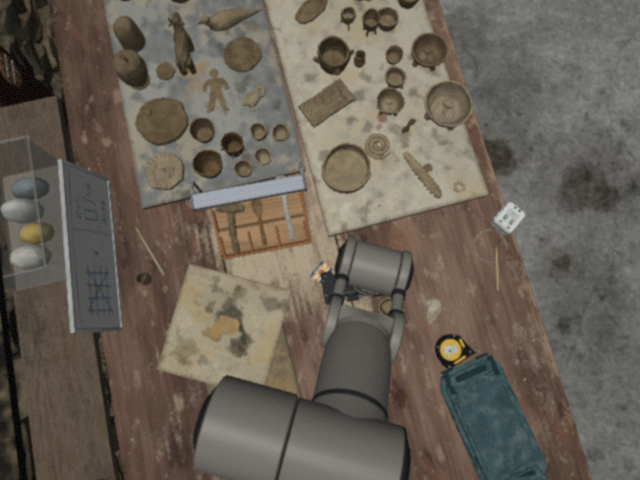

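```bash
python3 -m inch '0 -40 0 0 0.3;0 -40 0 0 0.3;0 -40 0 0 0.3;0 -40 0 0 0.3;0 -40 10 0 0.3;0 -40 10 0 0.3;0 -20 0 0 0.3;0 0 0 0 0.3'
python3 - <<'E'
from g import *
s=cams.read_camera("side");t=cams.read_camera("top")
crop(s,220,140,370,260,5,"f2s.png")
# slope-plane intersections
n=np.array([-np.sin(np.pi/6),0,np.cos(np.pi/6)])
c,q=np.cos(YR),np.sin(YR);Rz=np.array([[c,-q,0],[q,c,0],[0,0,1]])
ux=Rz@[np.cos(np.pi/6),0,.5];uy=Rz@[0,1,0];uz=Rz@n
O=rest(0,0,.08)
def onslope(u,v,h):
    o,k=ray(t,180+u/5-.4,165+v/5-.4);a=(h-(o-O)@uz)/(k@uz);p=o+a*k-O;return (np.array([p@ux,p@uy])*1000).round(1)
for nme,e,f,h,vs,L in[("beater",(281,440),(256,235),.015,.075,.072),("wood",(425,398),(385,200),.006,0,.062),("steel",(559,370),(520,155),.004,-.075,.085)]:
    a,b=onslope(*e,h),onslope(*f,h);d=(b-a)/np.linalg.norm(b-a)
    print(nme,"end",a,"up",b,"ang",np.arctan2(d[1],d[0]).round(3),"grip",(a+d*L*1000-[0,vs*1000]).round(1))
E
```

```text
time: 27.75
tool_pos: [0.3927, -0.2738, 0.3341]
tool_rot: [-1.094, 1.567, -0.885]
contact_force: [-0.2, -0.4, -0.6]
opening: 0.0275
beater end [-95.7  80.3] up [17.1 68.8] ang -0.102 grip [-24.1  -2. ]
wood end [-90.    1.5] up [21.1  0.5] ang -0.009 grip [-28.    0.9]
steel end [-88.7 -71.9] up [ 31.5 -73.1] ang -0.01 grip [-3.7  2.3]
```

View pics/f2s.png

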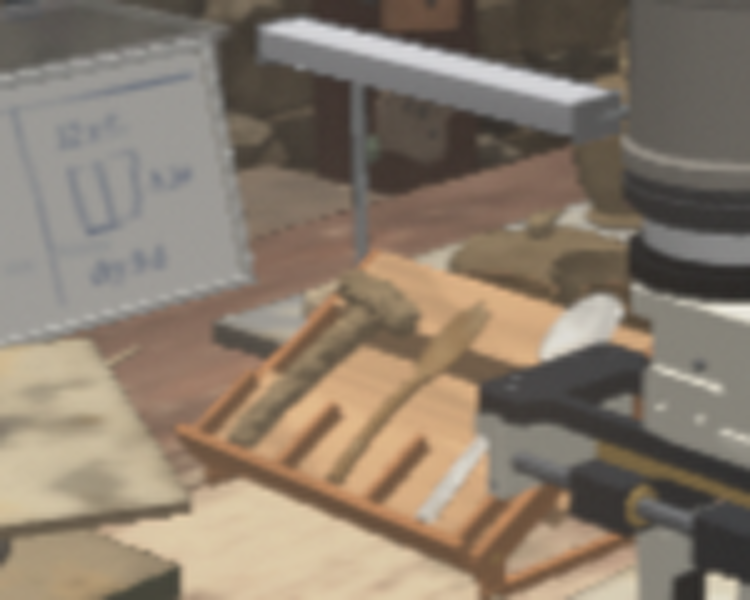

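```bash
python3 -m inch '0 0 0 0 0.3;0 0 0 0 0.3'; python3 -c "
from cell import workorder
print(workorder.hand_in())"
```

```text
time: 28.02
tool_pos: [0.3921, -0.2696, 0.3332]
tool_rot: [1.847, 1.57, 2.059]
contact_force: [-0.8, -0.3, 0.2]
opening: 0.0276
the job is handed in; nothing more can be done
None
```

All three tools are on the rest in the order you asked for, and I handed the job in at about 28 s. I gripped each one near the end of its handle and brought it in under the lamp bar. Lowering it onto the ledge let it swing to the slope's angle in the grip before I released it.

My last camera check, with each grip point measured from the middle of the trough and its stall's centre line:

| Tool | Stall | Downhill of trough middle | Off centre line | Angle to stall |
|---|---|---|---|---|
| Clay beater | left | 24 mm | 2 mm | 0.10 rad |
| Wooden spoon | middle | 28 mm | 1 mm | 0.01 rad |
| Steel spoon | right | 4 mm | 2 mm | 0.01 rad |

- **Lying flat:** all three look flat, heads uphill. I judged this by eye from the side picture and did not measure their height above the slope.
- **Clear of the rest:** the gripper had moved well away from the rest before I handed in.
- **Bystanders:** in the last pictures the matchbox and both sticks look unmoved, though the arm partly hid the matchbox. I did not measure them.
- **What went less well:** the first grip on the beater was too high and slipped a little, so I set it down and gripped it again. The fingers then touched the table at about 60 N. They also pressed on the slope at about 27 N while I laid down the steel spoon. Both readings are below the 120 N wrist limit.

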